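# Press a ball bearing home in a printed robot link

## Task

Load the orange printed link into the bench press: lay it flat on the bed, bar outwards, with its round boss home against the two locating pins under the plunger, and let go of it. Then push the plunger's knob down, through the soft first stop where its pad meets the bearing, on to the firm second stop where the bearing is fully home, flush in its pocket; hold it there firmly for a moment without forcing it, then let the plunger spring all the way back up. Leave the link lying in the press and the other things on the bench where they are.

Things in the scene. Friction and masses are not known exactly. Their poses are not given: they have to be found in the camera images.
- link: Loose orange 3D-printed robot link, about 45 g, flat, 14 mm high all along. Round boss (36 mm diameter) with the bearing pocket; a straight bar 16 mm wide runs from it along the link's -y to a round end (26 mm diameter, 115 mm from the pocket axis). Origin: underside, on the pocket axis; z up. It starts on the bench, boss end towards +y (the robot's left).
- bar (a point): Grip point on the link's bar, 88 mm from the pocket axis, 7 mm above its underside; axes as the link. Grip across the 16 mm width (along x); held here, the hand stays clear of the press head once the boss is under the plunger.
- bearing: Steel ball bearing, 22 mm diameter, 7 mm thick, started square in the link's pocket, 4.5 to 6 mm proud. Origin: middle of its top face: 14 mm above the link's underside when flush (home on the pocket's shoulder), up to 20 mm at the start. It slides down under about 7 N, stays where left, and stops at the shoulder. The pocket cracks if the plunger presses on bearing or link with over 25 N.
- press: Blue C-frame bench press, bolted down. Origin: on the plunger's axis at bench level. Base 100 mm wide (x), y -140 to +120 mm; its flat top, the bed, is 18 mm above the bench. Column at the press's +y (y 70 to 116). Head over the bed: 58 mm wide, y -22 to 118, 98 to 152 mm above the bench. The bed is open towards the press's -y: the link goes in from there, boss first, bar along y.
- nest (a point): Point on the bed on the plunger's axis: where the middle of the boss's underside belongs. Axes as the press. Two steel locating pins (8 mm diameter, 12 mm tall) stand on the bed at x -14.7 and +14.7 mm, y +16.4 mm from it; when the boss touches both, the pocket axis is on the plunger's axis.
- ram: Plunger of the press: black mushroom knob, 46 mm diameter, flat top 38 mm across, on a shaft through the head, 19 mm red pad at its lower end. Origin: middle of the knob's top, 210 mm above the bench when up; moves straight down, at most 46 mm. Return spring: 2 N at the top, about 5 N well down.
- ram_pad (a point): Point on the plunger's axis, 140 mm below the knob's top. The pad's face hangs 2 mm above to 12 mm below it: the nose is screwed to a setting that changes from run to run and is not measured. Pad meeting bearing is the first stop: some 7 N more while the bearing slides in. At the second stop, bearing home, the push climbs steeply, about 25 N per further mm of plunger travel.
- caliper: Bystander: steel and black digital caliper lying on the bench, 235 mm long, 12 mm high. Origin: underside, middle of the beam; beam along its x.
- bin: Bystander: blue open bin with spare bearings, 110 by 85 by 40 mm. Origin: middle of its underside.
- driver: Bystander: screwdriver with a red handle, 170 mm long, lying along its x. Origin: underside, middle.
- spool: Bystander: spool of green filament lying flat, 180 mm diameter, 62 mm high. Origin: middle of its underside.
Mind the look-alikes: they are no part of the job. Leave any blue or turquoise look-alike of the link alone.

How it is judged:
On the way, in this order (a step that is already met when the one before it is completed fails the run):
1. the link lies flat on the bed with its boss home at the pins under the plunger (within 2.5 mm), the bearing still proud by more than 3 mm, and is let go (horizontal distance between link and nest below 0.0025 m and z of link in the frame of nest below 0.002 m and angle between link's own z axis and vertical below 0.03 rad and z of bearing in the frame of link above 0.017 m and contact force between the fingers and link below 0.2 N), for 0.2 s.
2. the plunger is held at the second stop: it presses on the bearing with more than 4 N while the bearing is fully home (contact force between ram and link above 4 N and z of bearing in the frame of link below 0.0155 m and horizontal distance between link and nest below 0.0035 m), for 0.2 s.
At the end, for the whole second after the job is handed in: The bearing is home in its pocket (its top less than 1.5 mm above the boss), the link lies flat and still on the press bed with its pocket axis within 3.5 mm of the plunger's axis, and the plunger is back up (within 4 mm of its top) (z of bearing in the frame of link below 0.0155 m and horizontal distance between link and nest below 0.0035 m and z of link in the frame of nest below 0.002 m and angle between link's own z axis and vertical below 0.03 rad and z of ram in the frame of press above 0.206 m and linear speed of each of link, ram below 0.01 m/s); the robot touches nothing.
It fails at once if the plunger presses on the link or bearing with more than 25 N (contact force between ram and link above 25 N).
It fails at once if a bystander (caliper, bin, screwdriver, spool) is moved more than 15 mm (distance of any of caliper, bin, driver, spool from where it was at the start of the episode above 0.015 m).
It also fails if it takes over 72 s, if anything falls off the work surface, if the arm or the gripper's body presses on something with over 40 N, if the wrist force passes 120 N, or if a joint passes its speed limit or range.

## Robot

A 7-joint arm with a two-finger parallel gripper is mounted at the origin on the work surface. World frame = base frame: x ahead of the robot, y to its left, z up, the work surface at z = 0. Lengths are in m, angles in rad, forces in N, time in s.
With the tool pointing down it reaches from about 0.4 to 0.85 m from the base axis. Payload 10.4 kg.
Tool frame: the origin (TCP) lies at the very end of the fingers, on their centre line; the grasp point (between the pads) lies 19 mm behind it; z points along the fingers, y is the direction in which the jaws open and shut (so a half turn about z gives the same grasp; the last joint's range is limited). The gripper opens to 85 mm and grips with 20 to 120 N. Pads are 22 mm wide; open, the fingers measure 114 mm over their backs; the gripper's body (76 mm by 85 mm) begins 54 mm behind the grasp point. The pads swing forward as they close: fully open they stand 13 mm farther back than shut.
Start: joints at [1.136, 0.332, -0.065, 1.46, 0.022, 1.35, -0.088], TCP at [0.25, -0.573, 0.231] pointing down, gripper open.
Joint ranges: [-2.6, 2.6], [-0.5, 2.12], [-1.47, 1.34], [0.16, 2.42], [-1.27, 4.41], [0.06, 2.06], [-2.6, 2.6]. Speed limits (rad/s): [2.22, 2.22, 2.79, 2.79, 3.14, 3.14, 3.14].

## Interface

Orientations are given as a unit quaternion [x, y, z, w].
In Python, from workcell import manip, camera, get_calibration gives the robot as it stands. The module is installed in compiled form; this text tells all that it offers.
- The arm moves only by the shell command python3 -m handwheel 'ROWS' [FORCE]. ROWS is a JSON object of lists of equal length, an entry for each row: "delta_pos": the shift along the world's x, y, z in m, a list of three; "rot": the turn, a rotation vector about the world's x, y, z in degrees, a list of three; "hand": the opening, from 0 (shut) to 1 (fully open). A call has 1 to 12 rows; each row is the pose to reach, as a shift and turn from the pose commanded when the call began; what a row does not reach only later rows make up. A row lasts 1/10 s, in which the tool goes at most 50 mm and 8.59 degrees, less where a joint would pass 70% of its speed; a pose out of reach is approached as far as the arm can. A call with a gripper value outside its range is refused whole. The fingers move at their own pace and stop on an object; FORCE is the grip in N (left out, the last holds). Time passes only in rows, so rows that repeat a pose let the fingers close. It gives the time, the measured TCP pose, the force and the opening at its end, in the units of the state.
- manip.get_obs(): the state, without advancing time (a new reading comes with each control period).
- camera(name): name is "scene" or "top" or "wrist"; returns (picture, depth): 384x512x3 uint8, red, green, blue; 384x512 float32, m along the optical axis (not along the pixel's ray), 0 where there is no reading.
- get_calibration(name): a dict with "camera_matrix" (3x3 intrinsics, pixels), "eye" and "rotation" of the camera in the world. Camera axes: x right, y down, z forward; pixel columns grow to the right and rows downward; lengths in m; the calibration is good to about 2 mm. A picture is of the moment at which its call begins: read the wrist's pose just before it. get_calibration takes no time and is no camera call; for the wrist camera it gives the pose at the moment of the call.
- manip.hand_in(): hands the job in, once; it reports no verdict.
The state is a dict: "clock": time; "joint_pos": joint angles; "joint_velocities": joint speeds; "tau": joint torques, N m; "position": TCP position; "ee_rot": TCP orientation; "ft_force": force on the tool from outside, world axes, zero at the start; "torque": the same for the moment, N m; "grip_width": opening from 0.0 (shut) to 1.0 (fully open).
Only numpy, scipy, OpenCV 4.12 (cv2) and the standard library are available. Lean on these libraries where they do the work, as an engineer would, in place of code of your own. Each camera call takes 0.05 s, during which the arm holds its last target.

## Working session

There is one attempt and no reset: what is moved stays moved. The work goes in short steps, Python scripts to look and compute and a shell command to move; the robot and the scene stay as the last step left them, time stands still between calls to the robot, and variables do not carry over. Pictures are saved under pics/ and viewed, and the job is handed in when it is done.

```bash
mkdir -p pics && ls
python3 - <<'E'
from workcell import manip, camera, get_calibration
import cv2, numpy as np
o=manip.get_obs()
for k,v in o.items(): print(k,np.round(v,4))
for n in ["scene","top"]:
    c=get_calibration(n); print(n,np.round(c["camera_matrix"],1).tolist(),np.round(c["eye"],4),np.round(c["rotation"],4).tolist())
    p,d=camera(n)
    cv2.imwrite(f"pics/{n}0.png",cv2.cvtColor(p,cv2.COLOR_RGB2BGR)); np.savez(f"{n}0.npz",p=p,d=d)
E
```

```text
pics
clock 0.0
joint_pos [ 1.1364  0.3329 -0.0647  1.461   0.0216  1.3499 -0.0885]
joint_velocities [ 0.0008 -0.0007  0.0002  0.0021  0.0001  0.0009  0.0001]
tau [-2.00000e-04 -6.25434e+01  4.88000e-02 -3.91599e+01  1.60000e-02
  1.00000e-02  0.00000e+00]
position [ 0.25   -0.5724  0.2305]
ee_rot [ 9.789e-01  2.045e-01 -2.000e-04 -7.000e-04]
ft_force [-0.1107  0.3464 -0.0932]
torque [-0.022   0.0177 -0.0101]
grip_width 0.9972
scene [[369.7, 0.0, 253.9], [0.0, 369.7, 197.4], [0.0, 0.0, 1.0]] [ 1.3597 -0.023   1.2546] [0.6761, 0.6706, -0.2116, -0.22]
top [[485.9, 0.0, 259.5], [0.0, 485.9, 190.1], [0.0, 0.0, 1.0]] [ 3.7700e-01 -6.0000e-04  1.6015e+00] [-0.6987, 0.7121, -0.0541, 0.0435]
```

View pics/scene0.png

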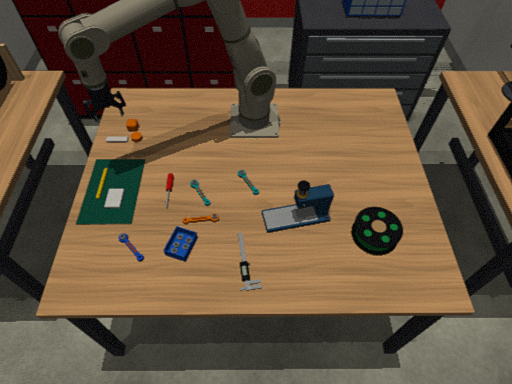

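View pics/top0.png

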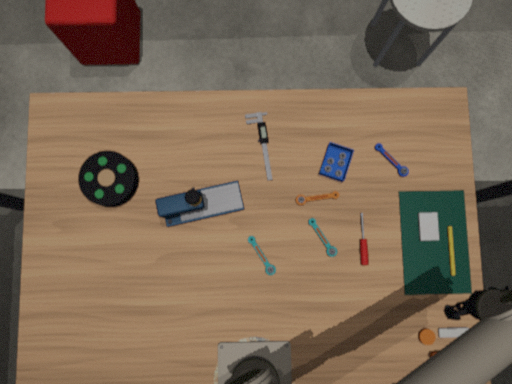

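```bash
cat > h.py <<'E'
import numpy as np, cv2
from scipy.spatial.transform import Rotation as R
def ray(c,u,v):
    K=np.array(c["camera_matrix"]); d=np.linalg.inv(K)@[u,v,1.]
    return np.array(c["eye"]), R.from_quat(c["rotation"]).as_matrix()@d
def atz(c,u,v,z):
    e,d=ray(c,u,v); return e+d*(z-e[2])/d[2]
def atd(c,u,v,dep):
    e,d=ray(c,u,v); return e+d*dep
def proj(c,P):
    K=np.array(c["camera_matrix"]); p=R.from_quat(c["rotation"]).as_matrix().T@(np.array(P)-np.array(c["eye"])); q=K@p; return q[:2]/q[2]
def tri(obs):
    A=np.zeros((3,3)); b=np.zeros(3)
    for c,u,v in obs:
        e,d=ray(c,u,v); d=d/np.linalg.norm(d); M=np.eye(3)-np.outer(d,d); A+=M; b+=M@e
    x=np.linalg.solve(A,b)
    res=[np.linalg.norm((np.eye(3)-np.outer(d,d))@(x-e)) for e,d in [(lambda e,d:(e,d/np.linalg.norm(d)))(*ray(*o)) for o in obs]]
    return x,res
def crop(img,x0,y0,x1,y1,s,fn):
    o=cv2.resize(img[y0:y1,x0:x1],None,fx=s,fy=s,interpolation=cv2.INTER_CUBIC)
    st=10
    for x in range(x0-x0%st+st,x1,st):
        cv2.line(o,((x-x0)*s,0),((x-x0)*s,6),(255,255,255),1); cv2.putText(o,str(x),((x-x0)*s-10,18),0,.35,(255,255,255),1)
    for y in range(y0-y0%st+st,y1,st):
        cv2.line(o,(0,(y-y0)*s),(6,(y-y0)*s),(255,255,255),1); cv2.putText(o,str(y),(8,(y-y0)*s+4),0,.35,(255,255,255),1)
    cv2.imwrite(fn,cv2.cvtColor(o,cv2.COLOR_RGB2BGR))
E
python3 - <<'E'
from h import *
p=np.load("top0.npz")["p"]
crop(p,145,135,355,245,3,"pics/top0c.png")
crop(p,285,180,345,215,12,"pics/top0l.png")
p=np.load("scene0.npz")["p"]
crop(p,170,170,345,265,4,"pics/scene0c.png")
E
```

```text
(no output)
```

View pics/top0c.png

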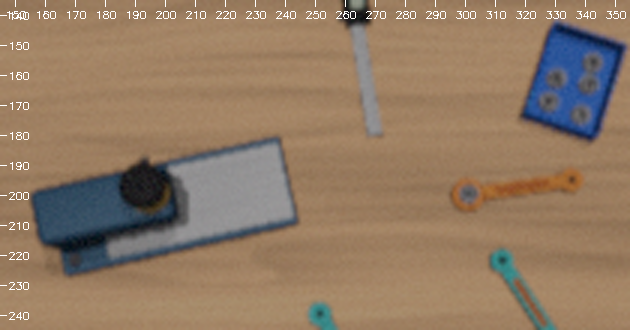

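View pics/top0l.png

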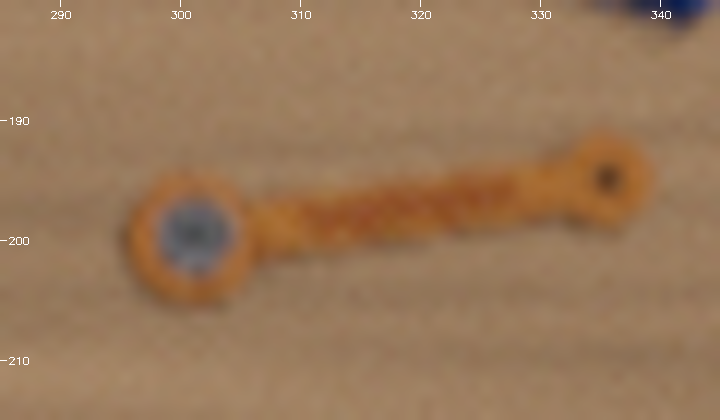

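View pics/scene0c.png

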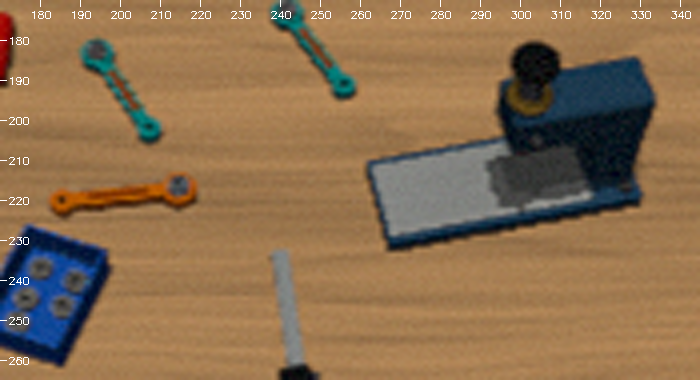

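Run:
```python
from h import *
from workcell import get_calibration
T=get_calibration("top"); S=get_calibration("scene")
f=lambda a:np.round(a,4)
# link: bearing centre, end hole
for n,t,s in [("bearing",(301.2,199.3),(214.5,216.7)),("end",(335.6,194.7),(185.3,219.8)),("corner A",(238.2,181),(267.5,231.5)),("corner B",(244.2,208.8),(262,210.5)),("knob",(193,196),(303.5,185.5))]:
    x,r=tri([(T,*t),(S,*s)]); print(n,f(x),f(r))
print("b top z.02",f(atz(T,301.2,199.3,.018)),"end z.014",f(atz(T,335.6,194.7,.014)))
b=atz(T,301.2,199.3,.019);e=atz(T,335.6,194.7,.014);d=b-e;print(np.linalg.norm(d[:2]),np.degrees(np.arctan2(d[1],d[0])))
A=atz(T,238.2,181,.018);B=atz(T,244.2,208.8,.018);C=atz(T,166.5,226.5,.018);
print(f(A),f(B),f(C),np.linalg.norm(A-B),np.linalg.norm(C-B))
d=B-A;print("press x dir?",np.degrees(np.arctan2(d[1],d[0])));d=C-B;print("press y dir",np.degrees(np.arctan2(d[1],d[0])))
print("knob",f(atz(T,193,196,.21)), f(atz(S,303.5,185.5,.205)))
```

```text
bearing [ 0.5647 -0.162   0.0108] [0.0019 0.0019]
end [ 0.578  -0.2767  0.0098] [0.0018 0.0018]
corner A [0.6306 0.0462 0.0051] [0.003 0.003]
corner B [0.5368 0.0272 0.0117] [0.0026 0.0026]
knob [0.5575 0.1709 0.2038] [0.0019 0.0019]
b top z.02 [ 0.5639 -0.1632  0.018 ] end z.014 [ 0.5776 -0.2778  0.014 ]
0.11553772184478701 96.8603520462295
[0.6285 0.0428 0.018 ] [0.536  0.0245 0.018 ] [0.483  0.2776 0.018 ] 0.09421501850076189 0.25866417517258283
press x dir? -168.7756186368389
press y dir 101.83609878640539
knob [0.5565 0.1683 0.21  ] [0.5584 0.1726 0.205 ]
```

Run:
```python
from h import *
from workcell import get_calibration, manip
W=get_calibration("wrist"); o=manip.get_obs()
print(W["camera_matrix"],W["eye"],W["rotation"])
Rt=R.from_quat(o["ee_rot"]).as_matrix()
print("eye in tool",Rt.T@(W["eye"]-o["position"]),"\n",np.round(Rt.T@R.from_quat(W["rotation"]).as_matrix(),3))
```

```text
[[331.09832629   0.         251.9195284 ]
 [  0.         331.09832629 186.84216541]
 [  0.           0.           1.        ]] [ 0.31342215 -0.54447602  0.37356854] [ 0.82882434 -0.54207473 -0.07641099  0.11561386]
eye in tool [ 0.069256   -0.00043319 -0.14295788] 
 [[ 0.    -0.962 -0.274]
 [ 1.     0.     0.   ]
 [ 0.    -0.274  0.962]]
```

```bash
python3 -m handwheel '{"delta_pos":[[0.006,0.006,0],[0.026,0.026,0],[0.055,0.055,0],[0.088,0.087,0],[0.124,0.122,0],[0.159,0.158,0],[0.195,0.193,0],[0.231,0.229,0],[0.263,0.261,0],[0.292,0.290,0],[0.312,0.309,0],[0.325,0.322,0]],"rot":[[0,0,1.5],[0,0,5.9],[0,0,12.5],[0,0,19.8],[0,0,27.9],[0,0,35.9],[0,0,44],[0,0,52],[0,0,59.4],[0,0,66],[0,0,70.4],[0,0,73.3]],"hand":[1,1,1,1,1,1,1,1,1,1,1,1]}'
```

```text
clock: 1.3
position: [0.5769, -0.2466, 0.2313]
ee_rot: [0.66, 0.751, 0.001, -0.0]
ft_force: [-0.8, 0.7, 0.0]
grip_width: 0.999
```

```bash
cat > snap.py <<'E'
import sys
from h import *
from workcell import manip,camera,get_calibration
def snap(n):
    o=manip.get_obs(); c=get_calibration("wrist"); p,d=camera("wrist")
    np.savez(f"{n}.npz",p=p,d=d,K=c["camera_matrix"],e=c["eye"],r=c["rotation"],pos=o["position"],q=o["ee_rot"])
    cv2.imwrite(f"pics/{n}.png",cv2.cvtColor(p,cv2.COLOR_RGB2BGR)); print(n,o["clock"],np.round(o["position"],4),np.round(o["ee_rot"],4),np.round(o["ft_force"],2),o["grip_width"])
def load(n):
    z=np.load(n+".npz"); return dict(camera_matrix=z["K"],eye=z["e"],rotation=z["r"]),z["p"],z["d"]
if __name__=="__main__": snap(sys.argv[1])
E
python3 snap.py w1
```

```text
w1 1.3 [ 0.5769 -0.2466  0.2313] [ 6.599e-01  7.514e-01  6.000e-04 -2.000e-04] [-0.8   0.65  0.02] 0.9986804640664243
```

View pics/w1.png

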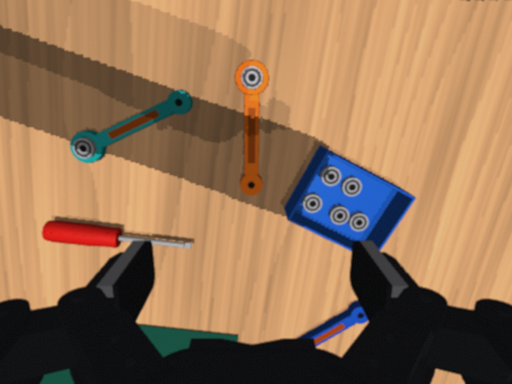

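Run:
```python
from snap import *
c,p,d=load("w1")
crop(p,225,50,345,215,4,"pics/w1c.png")
f=lambda a:np.round(a,4)
print(d[77,252],d[185,251],d[130,252],d[130,225])
for u,v in [(252,77),(252,69),(240,77),(252,120),(252,130),(251,180),(225,120)]:
    print(u,v,f(atd(c,u,v,d[v,u])))
```

```text
0.33517933 0.3736901 0.35665712 0.37165168
252 77 [ 0.5658 -0.1623  0.0216]
252 69 [ 0.5648 -0.1545  0.0186]
240 77 [ 0.5535 -0.1635  0.0142]
252 120 [ 0.5714 -0.2052  0.015 ]
252 130 [ 0.5728 -0.2157  0.0146]
251 180 [ 0.5789 -0.271   0.0148]
225 120 [ 0.5419 -0.2102  0.0011]
```

View pics/w1c.png

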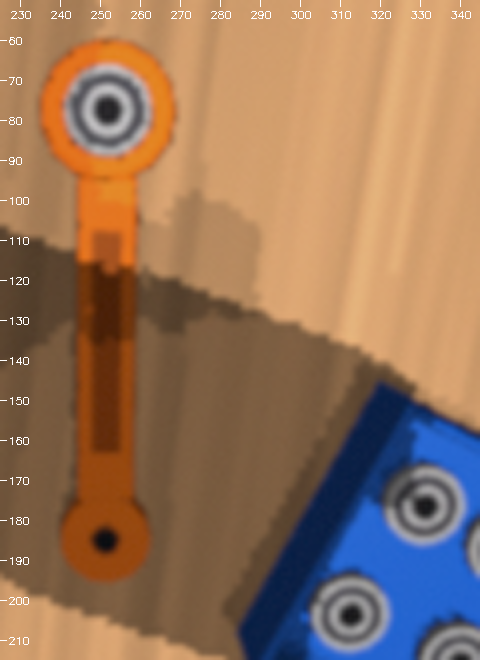

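Run:
```python
from snap import *
from workcell import get_calibration
c,p,d=load("w1"); T=get_calibration("top"); S=get_calibration("scene")
f=lambda a:np.round(a,4)
b=atz(c,251.8,77.3,.0195); e=atz(c,251,185,.014)
print("wrist",f(b),f(e)); v=b-e; print(np.linalg.norm(v[:2]),np.degrees(np.arctan2(v[1],v[0]))-90)
u=v[:2]/np.linalg.norm(v[:2]); print("bar pt",f(b[:2]-.088*u), f(e[:2]+.027*u))
print("tri b",[f(x) for x in tri([(T,301.2,199.3),(S,214.5,216.7),(c,251.8,77.3)])])
print("tri e",[f(x) for x in tri([(T,335.6,194.7),(S,185.3,219.8),(c,251,185)])])
print("binrim",f(atz(c,319,146,.04)),f(atz(c,285,208,.04)))
# median height of the bearing ring & the bar
m=[atd(c,u_,v_,d[v_,u_])[2] for u_ in range(243,262) for v_ in range(68,87) if 4<np.hypot(u_-251.8,v_-77.3)<9]; print("bearing z",np.median(m),np.std(m))
m=[atd(c,u_,v_,d[v_,u_])[2] for u_ in range(247,257) for v_ in range(165,174)]; print("bar z",np.median(m))
m=[atd(c,u_,v_,d[v_,u_])[2] for u_ in range(225,235) for v_ in range(150,170)]; print("bench z",np.median(m))
o=R.from_quat(np.load("w1.npz")["q"]).as_matrix(); print("tool y dir deg",np.degrees(np.arctan2(o[1,1],o[0,1])),"tool z",f(o[:,2]))
```

```text
wrist [ 0.5656 -0.1625  0.0195] [ 0.5796 -0.277   0.014 ]
0.11540119262138024 6.985265367385338
bar pt [ 0.5763 -0.2498] [ 0.5764 -0.2502]
tri b [array([ 0.5651, -0.162 ,  0.0111]), array([0.0019, 0.002 , 0.0005])]
tri e [array([ 0.5788, -0.2769,  0.0111]), array([0.0016, 0.0022, 0.0013])]
binrim [ 0.6419 -0.2202  0.04  ] [ 0.6181 -0.2905  0.04  ]
bearing z 0.020195269552528317 0.024626082847625005
bar z 0.0143638444828883
bench z 0.0002676654921084376
tool y dir deg 7.417983413219264 tool z [ 4.0e-04  1.2e-03 -1.0e+00]
```

Run:
```python
from workcell import manip
import numpy as np
print(np.round(manip.get_obs()["joint_pos"],3))
```

```text
[ 0.684  0.377 -0.466  1.433  0.167  1.371  0.347]
```

Run:
```python
from snap import *
for n in ["scene","top"]:
    p,d=camera(n); np.savez(n+"1.npz",p=p,d=d)
    c=get_calibration(n); o=manip.get_obs(); W=get_calibration("wrist")
    u=proj(c,W["eye"]); t=proj(c,o["position"]); print(n,u,t)
    x,y=int((u[0]+t[0])/2),int((u[1]+t[1])/2)
    crop(p,max(0,x-60),max(0,y-50),x+60,y+50,6,f"pics/{n}1c.png")
```

```text
scene [199.95764024 155.74239522] [184.33930373 185.54672212]
top [321.44148809 181.63139778] [338.54019527 185.81732413]
```

View pics/scene1c.png

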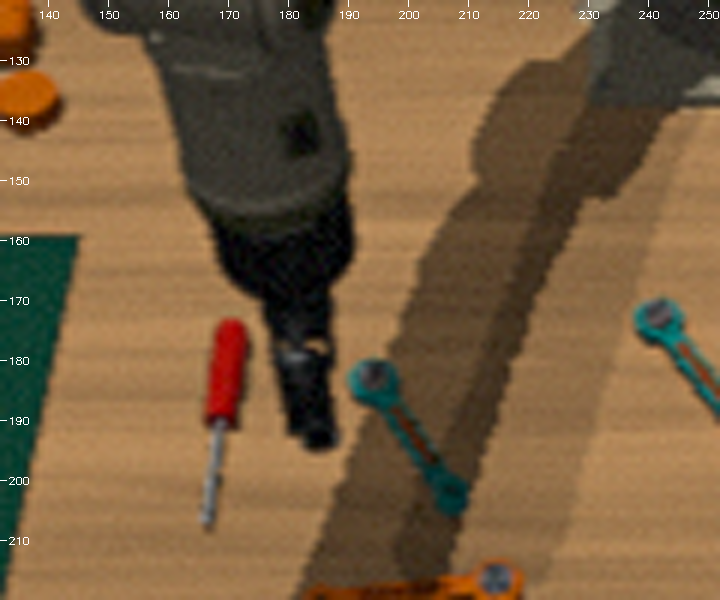

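View pics/top1c.png

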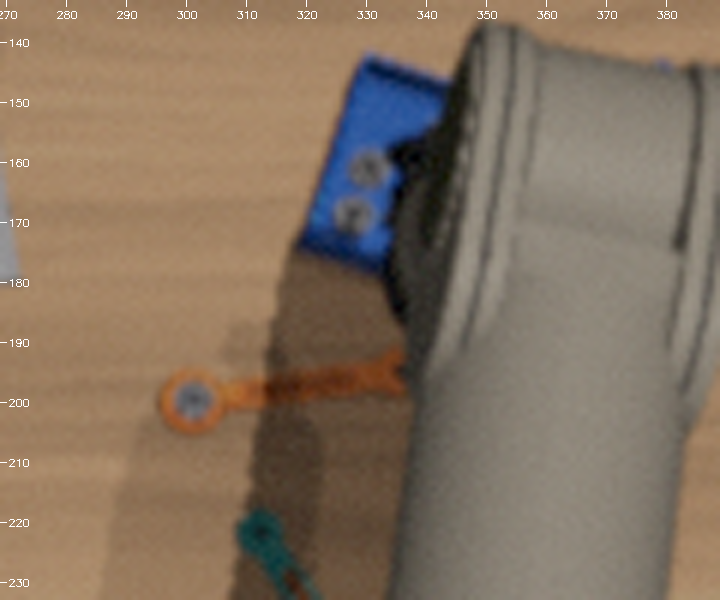

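```bash
python3 -m handwheel '{"delta_pos":[[0,0.007,0.001],[-0.001,0.028,0.006],[-0.002,0.06,0.012],[-0.003,0.095,0.019],[-0.004,0.133,0.027],[-0.005,0.172,0.034],[-0.006,0.21,0.042],[-0.007,0.249,0.05],[-0.008,0.284,0.057],[-0.009,0.315,0.063],[-0.01,0.336,0.067],[-0.01,0.35,0.07]],"rot":[[0,0,0.1],[0,0,0.4],[0,0,0.8],[0,0,1.3],[0,0,1.8],[0,0,2.3],[0,0,2.8],[0,0,3.3],[0,0,3.8],[0,0,4.2],[0,0,4.4],[0,0,4.5]],"hand":[1,1,1,1,1,1,1,1,0.5,0.5,0.5,0.5]}' && python3 snap.py w2
```

```text
clock: 2.65
position: [0.5641, 0.1019, 0.3024]
ee_rot: [0.633, 0.774, 0.0, 0.0]
ft_force: [-0.4, -0.1, -0.3]
grip_width: 0.501
w2 2.65 [0.5641 0.1019 0.3024] [6.326e-01 7.745e-01 3.000e-04 4.000e-04] [-0.36 -0.08 -0.31] 0.5010408843962834
```

View pics/w2.png

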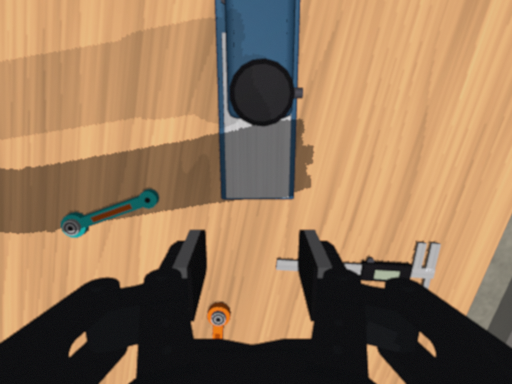

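Run:
```python
from snap import *
c,p,d=load("w2")
crop(p,205,50,315,215,4,"pics/w2c.png")
f=lambda a:np.round(a,4)
# knob circle fit via depth: pixels with world z within .205-.215
vv,uu=np.mgrid[0:384,0:512]
K=np.array(c["camera_matrix"]); Rm=R.from_quat(c["rotation"]).as_matrix()
dirs=np.stack([(uu-K[0,2])/K[0,0],(vv-K[1,2])/K[1,1],np.ones_like(uu,float)],-1)
P=c["eye"]+(dirs*d[...,None])@Rm.T
np.save("w2P.npy",P)
m=(P[...,2]>.203)&(P[...,2]<.217)&(vv<140)&(uu>200)&(uu<330)
print("knob top",m.sum(),f(P[m].mean(0)),f(P[m].min(0)),f(P[m].max(0)))
cnt,_=cv2.findContours(m.astype(np.uint8),cv2.RETR_EXTERNAL,cv2.CHAIN_APPROX_NONE)
k=max(cnt,key=cv2.contourArea); (x,y),r=cv2.minEnclosingCircle(k); e=cv2.fitEllipse(k); print(x,y,r,e)
z=np.median(P[m][:,2]);print("z",z,f(atz(c,e[0][0],e[0][1],z)), "radius m",e[1][0]/2*d[92,262]/K[0,0])
m=(abs(P[...,2]-.018)<.004)&(uu>200)&(uu<320)&(vv<215)
print("bed z",np.median(P[m][:,2]))
cnt,_=cv2.findContours(m.astype(np.uint8),cv2.RETR_EXTERNAL,cv2.CHAIN_APPROX_NONE)
k=max(cnt,key=cv2.contourArea);print(cv2.boundingRect(k))
for v in [140,150,160,170,180,190]:
    us=np.where(m[v])[0]; print(v,us.min(),us.max(),f(P[v,us.min()]),f(P[v,us.max()]))
for u in [230,245,260,275,285]:
    vs=np.where(m[:,u])[0]; print(u,vs.max(),f(P[vs.max(),u]))
```

```text
knob top 3496 [0.5559 0.172  0.2097] [0.5333 0.149  0.2048] [0.5786 0.1941 0.2127]
261.0696105957031 91.5506362915039 34.00389099121094 ((261.0917053222656, 91.613525390625), (64.64546203613281, 67.26619720458984), 5.039174556732178)
z 0.21001324056656354 [0.5558 0.1721 0.21  ] radius m 0.022060811982788114
bed z 0.018474642242403777
(214, 0, 83, 199)
140 219 295 [0.5204 0.1041 0.0188] [0.6166 0.1234 0.0165]
150 219 294 [0.5225 0.091  0.0171] [0.6183 0.1106 0.0176]
160 219 294 [0.5247 0.0776 0.0158] [0.6214 0.0976 0.0172]
170 220 294 [0.5285 0.0651 0.0179] [0.6247 0.0844 0.0164]
180 220 293 [0.5309 0.0515 0.0175] [0.6263 0.0711 0.0181]
190 220 293 [0.5332 0.0371 0.0153] [0.6299 0.0572 0.0166]
230 198 [0.5485 0.0294 0.0177]
245 198 [0.5685 0.0336 0.0183]
260 198 [0.5884 0.0376 0.018 ]
275 198 [0.6085 0.0413 0.0169]
285 198 [0.6217 0.0442 0.0176]
```

View pics/w2c.png

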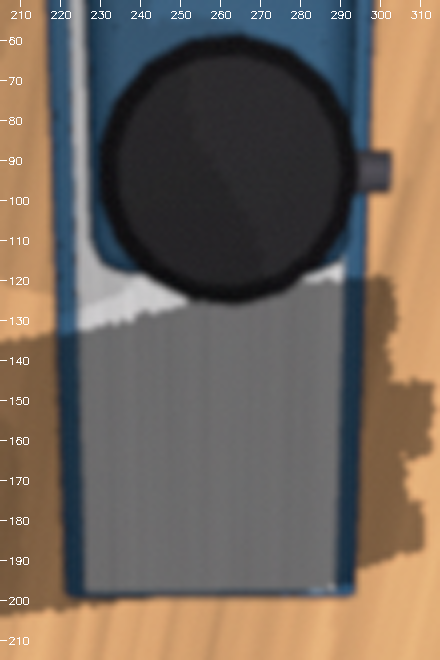

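```bash
python3 snap.py w3
python3 - <<'E'
from snap import *
c,p,d=load("w3")
vv,uu=np.mgrid[0:384,0:512]
K=np.array(c["camera_matrix"]); Rm=R.from_quat(c["rotation"]).as_matrix()
dirs=np.stack([(uu-K[0,2])/K[0,0],(vv-K[1,2])/K[1,1],np.ones_like(uu,float)],-1)
P=c["eye"]+(dirs*d[...,None])@Rm.T
m=(P[...,2]>.203)&(P[...,2]<.217)&(vv<140)&(uu>200)&(uu<330)
k=max(cv2.findContours(m.astype(np.uint8),0,1)[0],key=cv2.contourArea); e=cv2.fitEllipse(k); print("knob",e,np.round(atz(c,*e[0],.21),4), np.round(P[m].mean(0),4))
m=(abs(P[...,2]-.018)<.004)&(uu>200)&(uu<320)&(vv<215)
L=[];Rr=[];F=[]
for v in range(135,193):
    us=np.where(m[v])[0]; L.append(atz(c,us.min()-.5,v,.018)); Rr.append(atz(c,us.max()+.5,v,.018))
for u in range(228,288):
    vs=np.where(m[:,u])[0]; F.append(atz(c,u,vs.max()+.5,.018))
for n,A in zip("LRF",[L,Rr,F]):
    A=np.array(A,np.float32)[:,:2]; l=cv2.fitLine(A,cv2.DIST_HUBER,0,.001,.001).ravel(); print(n,np.degrees(np.arctan2(l[1],l[0])),l[2:])
print(np.round(manip.get_obs()["position"],4))
E
```

```text
w3 2.7 [0.5641 0.1036 0.3026] [6.319e-01 7.750e-01 8.000e-04 2.000e-04] [-1.63  1.75  1.05] 0.4972076439304662
knob ((260.65093994140625, 94.17097473144531), (64.2618637084961, 66.85617065429688), 4.676644325256348) [0.5559 0.1722 0.21  ] [0.5559 0.172  0.2097]
L -77.82099 [0.52239335 0.0881434 ]
R -77.84457 [0.62137735 0.10068604]
F 11.598414 [0.57475334 0.03303605]
[0.5645 0.1016 0.3021]
```

```bash
python3 -m handwheel '{"delta_pos":[[0,-0.007,-0.004],[0.001,-0.028,-0.016],[0.002,-0.06,-0.034],[0.003,-0.095,-0.054],[0.005,-0.133,-0.076],[0.006,-0.172,-0.098],[0.007,-0.211,-0.12],[0.009,-0.249,-0.142],[0.01,-0.284,-0.162],[0.011,-0.316,-0.18],[0.012,-0.337,-0.192],[0.012,-0.351,-0.2]],"rot":[[0,0,-0.1],[0,0,-0.4],[0,0,-0.8],[0,0,-1.3],[0,0,-1.8],[0,0,-2.3],[0,0,-2.8],[0,0,-3.3],[0,0,-3.8],[0,0,-4.2],[0,0,-4.5],[0,0,-4.6]],"hand":[0.5,0.5,0.5,0.5,0.5,0.5,0.5,0.5,0.5,0.5,0.5,0.5]}' 40 && python3 -m handwheel '{"delta_pos":[[0,0,0],[0,0,0]],"rot":[[0,0,0],[0,0,0]],"hand":[0.5,0.5]}' && python3 snap.py w4
```

```text
clock: 3.95
position: [0.5757, -0.2549, 0.0999]
ee_rot: [0.665, 0.747, -0.001, -0.001]
ft_force: [0.9, -0.1, -0.2]
grip_width: 0.503
clock: 4.15
position: [0.5777, -0.2505, 0.1019]
ee_rot: [0.664, 0.748, 0.001, 0.0]
ft_force: [-0.5, -0.3, -0.0]
grip_width: 0.497
w4 4.15 [ 0.5777 -0.2505  0.1019] [6.636e-01 7.481e-01 6.000e-04 1.000e-04] [-0.51 -0.28 -0.01] 0.4974151650970962
```

View pics/w4.png

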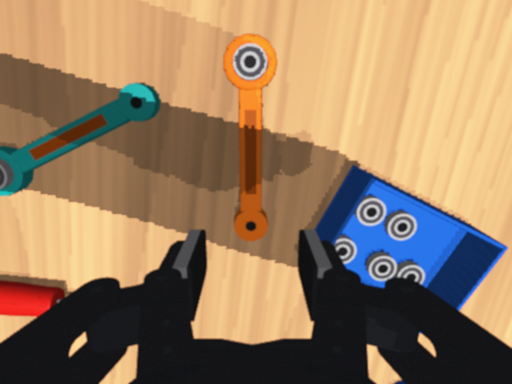

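Run:
```python
from snap import *
c,p,d=load("w4"); f=lambda a:np.round(a,4)
crop(p,215,30,330,250,3,"pics/w4c.png")
z=np.load("w4.npz"); pos=z["pos"]; Rt=R.from_quat(z["q"]).as_matrix()
hsv=cv2.cvtColor(p,cv2.COLOR_RGB2HSV)
m=((hsv[...,0]>6)&(hsv[...,0]<17)&(hsv[...,1]>190)).astype(np.uint8); m[:, :215]=0; m[:,290:]=0; m[245:]=0
for v in range(95,205,12):
    us=np.where(m[v])[0]; print(v,us.min() if len(us) else None,us.max() if len(us) else None)
o=manip.get_obs(); print(f(o["position"]))
for n,(u,v),zz in [("b",(249.5,61.5),.0195),("e",(250.5,225.5),.014)]:
    P=atz(c,u,v,zz); print(n,f(P),"tool",f(Rt.T@(P-pos)))
b=atz(c,249.5,61.5,.0195);e=atz(c,250.5,225.5,.014); w=b-e; print(np.linalg.norm(w[:2]),np.degrees(np.arctan2(w[1],w[0]))-90, "tool yaw",np.degrees(np.arctan2(Rt[1,1],Rt[0,1])))
u=w[:2]/np.linalg.norm(w[:2]); print("bar pt",f(b[:2]-.088*u))
```

```text
95 239 260
107 240 261
119 240 261
131 240 260
143 240 260
155 240 260
167 240 260
179 240 260
191 240 260
203 241 260
[ 0.578  -0.25    0.1023]
b [ 0.5651 -0.1625  0.0195] tool [ 0.0889 -0.002   0.0825]
e [ 0.5794 -0.2766  0.014 ] tool [-0.0261 -0.0015  0.0879]
0.11501550263444327 7.1177154075022315 tool yaw 6.852609204963629
bar pt [ 0.576  -0.2498]
```

View pics/w4c.png

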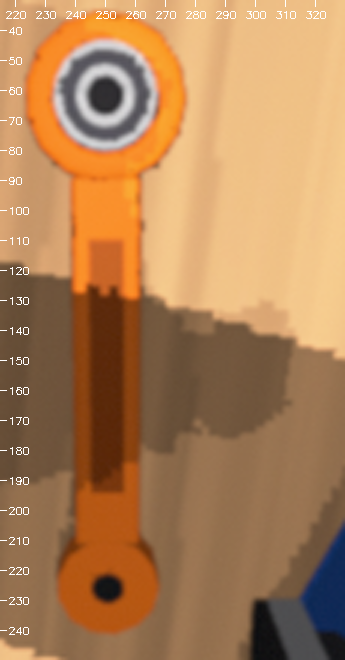

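```bash
python3 -m handwheel '{"delta_pos":[[-0.001,0,-0.01],[-0.002,0,-0.03],[-0.002,0,-0.055],[-0.002,0,-0.075],[-0.002,0,-0.088],[-0.002,0,-0.096],[-0.002,0,-0.098],[-0.002,0,-0.098],[-0.002,0,-0.098]],"rot":[[0,0,0],[0,0,0],[0,0,0],[0,0,0],[0,0,0],[0,0,0],[0,0,0],[0,0,0],[0,0,0]],"hand":[0.5,0.5,0.5,0.5,0.5,0.5,0.5,0.5,0.5]}' && python3 -m handwheel '{"delta_pos":[[0,0,0],[0,0,0],[0,0,0],[0,0,0],[0,0,0],[0,0,0],[0,0,0]],"rot":[[0,0,0],[0,0,0],[0,0,0],[0,0,0],[0,0,0],[0,0,0],[0,0,0]],"hand":[0,0,0,0,0,0,0]}' 40 && python3 snap.py w5
```

```text
clock: 5.1
position: [0.5758, -0.2519, 0.0043]
ee_rot: [0.664, 0.748, 0.0, 0.001]
ft_force: [-0.0, 0.3, 0.9]
grip_width: 0.499
clock: 5.8
position: [0.5757, -0.252, 0.0041]
ee_rot: [0.664, 0.748, 0.0, 0.001]
ft_force: [-0.2, 0.1, 5.3]
grip_width: 0.177
w5 5.8 [ 0.5757 -0.252   0.0041] [6.640e-01 7.477e-01 2.000e-04 6.000e-04] [-0.16  0.11  5.29] 0.17670173325296326
```

View pics/w5.png

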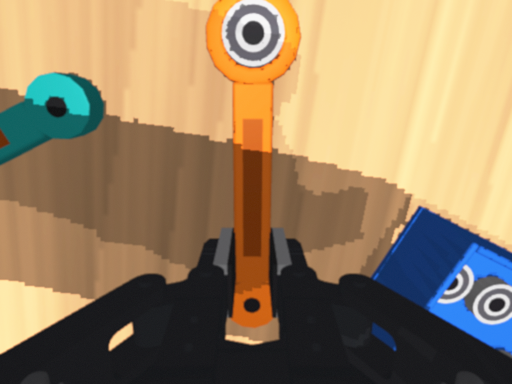

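```bash
python3 -m handwheel '{"delta_pos":[[0,0,0.005],[0,0,0.02],[0,0,0.04],[0,0,0.06],[0,0,0.07],[0,0,0.07],[0,0,0.07]],"rot":[[0,0,0],[0,0,0],[0,0,0],[0,0,0],[0,0,0],[0,0,0],[0,0,0]],"hand":[0,0,0,0,0,0,0]}' && python3 snap.py w6
python3 - <<'E'
from snap import *
f=lambda a:np.round(a,4)
for n in ["w5","w6"]:
    c,p,d=load(n); z=np.load(n+".npz"); pos=z["pos"]; Rt=R.from_quat(z["q"]).as_matrix()
    vv,uu=np.mgrid[0:384,0:512]
    K=np.array(c["camera_matrix"]); Rm=R.from_quat(c["rotation"]).as_matrix()
    dirs=np.stack([(uu-K[0,2])/K[0,0],(vv-K[1,2])/K[1,1],np.ones_like(uu,float)],-1)
    P=(c["eye"]+(dirs*d[...,None])@Rm.T-pos)@Rt
    for u,v in [(253,50),(253,20),(215,30),(290,30),(253,70),(253,90),(253,200),(253,110),(253,290)]: print(n,u,v,f(P[v,u]))
c,p,d=load("w6"); crop(p,190,0,320,330,2,"pics/w6c.png")
E
```

```text
clock: 6.55
position: [0.5749, -0.2517, 0.073]
ee_rot: [0.664, 0.748, -0.0, -0.0]
ft_force: [-0.1, -0.3, -1.4]
grip_width: 0.175
w6 6.55 [ 0.5749 -0.2517  0.073 ] [ 6.640e-01  7.478e-01 -1.000e-04 -2.000e-04] [-0.11 -0.26 -1.44] 0.17539522627532117
w5 253 50 [ 0.0843 -0.0001 -0.0176]
w5 253 20 [ 0.0944 -0.0001 -0.0154]
w5 215 30 [ 0.092  -0.014  -0.0106]
w5 290 30 [ 0.0919  0.0134 -0.0112]
w5 253 70 [ 0.0782 -0.0001 -0.0095]
w5 253 90 [ 0.0709 -0.0001 -0.0093]
w5 253 200 [ 0.0267 -0.     -0.0114]
w5 253 110 [ 0.0634 -0.0001 -0.0109]
w5 253 290 [-0.0176  0.0001 -0.0092]
w6 253 50 [ 0.0844 -0.0001 -0.0164]
w6 253 20 [ 0.0942 -0.0001 -0.016 ]
w6 215 30 [ 0.0921 -0.0141 -0.0096]
w6 290 30 [ 0.092   0.0135 -0.0099]
w6 253 70 [ 0.0781 -0.0001 -0.0099]
w6 253 90 [ 0.0708 -0.0001 -0.0104]
w6 253 200 [ 0.0263 -0.     -0.0103]
w6 253 110 [ 0.0633 -0.0001 -0.0105]
w6 253 290 [-0.0171  0.     -0.0101]
```

View pics/w6.png

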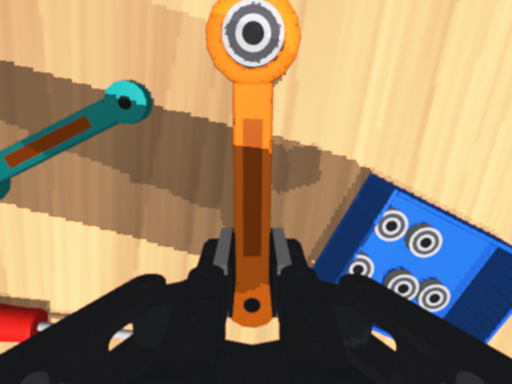

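```bash
python3 -m handwheel '{"delta_pos":[[0,0.005,0],[0.001,0.02,0],[0.003,0.044,0],[0.004,0.07,0],[0.006,0.098,0],[0.008,0.126,0],[0.009,0.155,0],[0.011,0.183,0],[0.013,0.209,0],[0.014,0.232,0],[0.015,0.247,0],[0.015,0.258,0]],"rot":[[0,0,0.1],[0,0,0.4],[0,0,0.8],[0,0,1.3],[0,0,1.9],[0,0,2.4],[0,0,2.9],[0,0,3.5],[0,0,4],[0,0,4.4],[0,0,4.7],[0,0,4.9]],"hand":[0,0,0,0,0,0,0,0,0,0,0,0]}' && python3 -m handwheel '{"delta_pos":[[0,0,0],[0,0,0],[0,0,0]],"rot":[[0,0,0],[0,0,0],[0,0,0]],"hand":[0,0,0]}' && python3 snap.py w7
```

```text
clock: 7.8
position: [0.5899, 0.0083, 0.0732]
ee_rot: [0.631, 0.776, 0.0, -0.0]
ft_force: [0.2, -1.3, -0.6]
grip_width: 0.171
clock: 8.1
position: [0.5902, 0.0047, 0.0732]
ee_rot: [0.632, 0.775, -0.0, 0.0]
ft_force: [0.2, -0.3, -0.3]
grip_width: 0.177
w7 8.1 [0.5902 0.0047 0.0732] [ 6.321e-01  7.749e-01 -3.000e-04  1.000e-04] [ 0.24 -0.27 -0.29] 0.17742090787507067
```

View pics/w7.png

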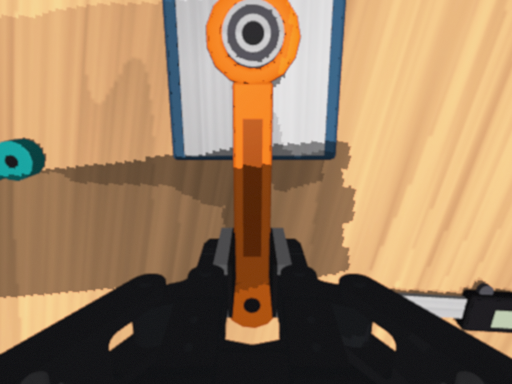

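Run:
```python
from snap import *
f=lambda a:np.round(a,4)
c,p,d=load("w7"); z=np.load("w7.npz"); pos=z["pos"]; Rt=R.from_quat(z["q"]).as_matrix()
vv,uu=np.mgrid[0:384,0:512]
K=np.array(c["camera_matrix"]); Rm=R.from_quat(c["rotation"]).as_matrix()
dirs=np.stack([(uu-K[0,2])/K[0,0],(vv-K[1,2])/K[1,1],np.ones_like(uu,float)],-1)
P=c["eye"]+(dirs*d[...,None])@Rm.T
m=(P[...,2]>.008)&(P[...,2]<.03)
L=[];Rr=[];F=[]
for v in range(5,150):
    us=np.where(m[v])[0]; L.append((us.min()-.5,v)); Rr.append((us.max()+.5,v))
for u in list(range(185,225))+list(range(280,328)):
    vs=np.where(m[:220,u])[0]; F.append((u,vs.max()+.5))
for n,A in zip("LRF",[L,Rr,F]):
    W=np.array([atz(c,u,v,.018) for u,v in A],np.float32)[:,:2]; l=cv2.fitLine(W,cv2.DIST_HUBER,0,.001,.001).ravel(); print(n,A[0],A[-1],np.degrees(np.arctan2(l[1],l[0])),f(l[2:]))
print("tool yaw",np.degrees(np.arctan2(Rt[1,1],Rt[0,1])))
cr=[atz(c,u,v,.0685+.0202) for u,v in [(253,33)]]; print(cr)
crop(p,150,0,350,170,4,"pics/w7c.png")
```

```text
L (np.float64(161.5), 5) (np.float64(-0.5), 149) -78.351875 [0.5266 0.071 ]
R (np.float64(345.5), 5) (np.float64(335.5), 149) -78.2479 [0.6233 0.0907]
F (185, np.float64(159.5)) (327, np.float64(159.5)) 11.605155 [0.5882 0.0357]
tool yaw 11.586669193878622
[array([0.57198594, 0.09305721, 0.0887    ])]
```

View pics/w7c.png

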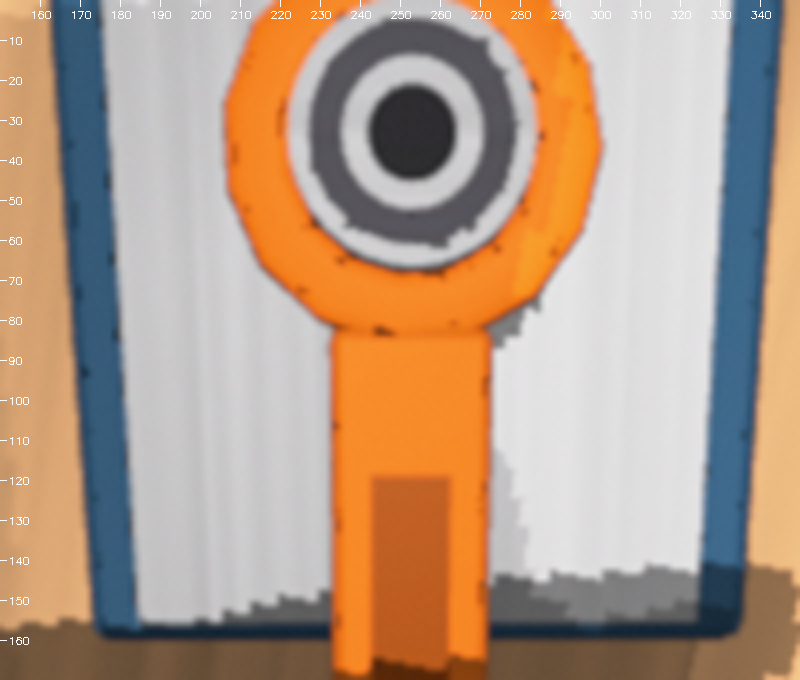

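```bash
python3 -m handwheel '{"delta_pos":[[0,0,-0.01],[0,0,-0.03],[0,0,-0.042],[-0.001,0.005,-0.045],[-0.003,0.015,-0.045],[-0.006,0.029,-0.045],[-0.009,0.044,-0.045],[-0.012,0.057,-0.045],[-0.0135,0.066,-0.045],[-0.0145,0.071,-0.045],[-0.015,0.0725,-0.045],[-0.015,0.0725,-0.045]],"rot":[[0,0,0],[0,0,0],[0,0,0],[0,0,0],[0,0,0],[0,0,0],[0,0,0],[0,0,0],[0,0,0],[0,0,0],[0,0,0],[0,0,0]],"hand":[0,0,0,0,0,0,0,0,0,0,0,0]}' && python3 -m handwheel '{"delta_pos":[[0,0,0],[0,0,0],[0,0,0]],"rot":[[0,0,0],[0,0,0],[0,0,0]],"hand":[0,0,0]}' && python3 snap.py w8
python3 - <<'E'
from snap import *
p,d=camera("scene"); np.savez("scene2.npz",p=p,d=d); crop(p,240,150,350,240,6,"pics/scene2c.png")
E
```

```text
clock: 9.35
position: [0.5752, 0.0785, 0.0283]
ee_rot: [0.631, 0.775, -0.0, 0.0]
ft_force: [0.4, 0.4, 0.1]
grip_width: 0.176
clock: 9.65
position: [0.5753, 0.0783, 0.0283]
ee_rot: [0.632, 0.775, -0.0, 0.0]
ft_force: [-0.2, -0.3, -0.9]
grip_width: 0.17
w8 9.65 [0.5753 0.0783 0.0283] [ 0.6317  0.7752 -0.      0.    ] [-0.17 -0.26 -0.88] 0.1696404839370936
```

View pics/w8.png

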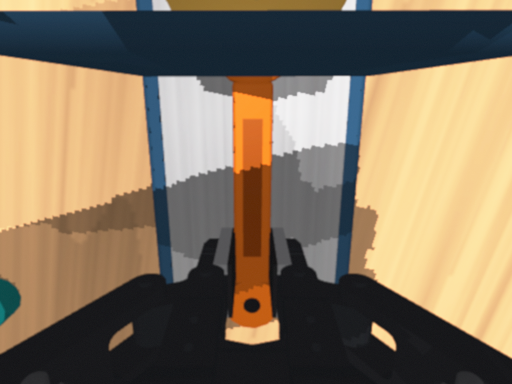

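View pics/scene2c.png

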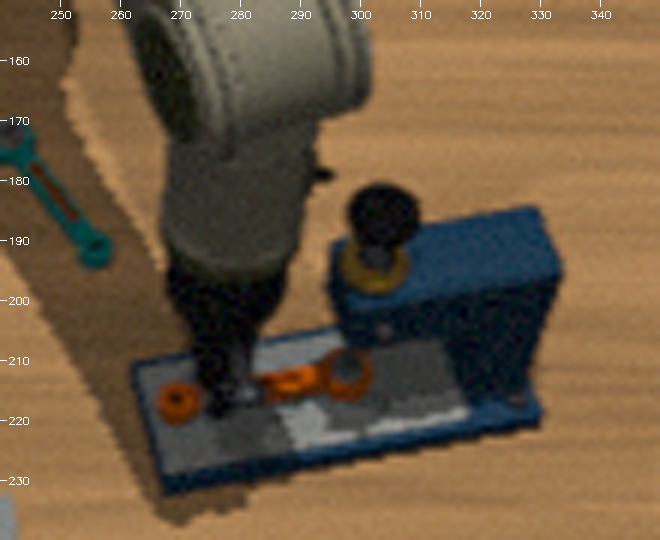

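```bash
python3 -m handwheel '{"delta_pos":[[0,0,-0.002],[0,0,-0.004],[0,0,-0.0055],[0,0,-0.0055]],"rot":[[0,0,0],[0,0,0],[0,0,0],[0,0,0]],"hand":[0,0,0,0]}' && python3 -m handwheel '{"delta_pos":[[0,0,-0.0005],[0,0,-0.0005]],"rot":[[0,0,0],[0,0,0]],"hand":[0,0]}'
```

```text
clock: 10.15
position: [0.575, 0.0787, 0.0225]
ee_rot: [0.631, 0.776, -0.0, -0.0]
ft_force: [0.1, -0.4, -0.9]
grip_width: 0.171
clock: 10.35
position: [0.5752, 0.0788, 0.0223]
ee_rot: [0.631, 0.775, 0.0, 0.0]
ft_force: [-0.9, 0.9, -0.6]
grip_width: 0.172
```

```bash
python3 -m handwheel '{"delta_pos":[[-0.0002,0.001,0],[-0.0004,0.002,0],[-0.0008,0.0039,0],[-0.0008,0.0039,0],[-0.0008,0.0039,0]],"rot":[[0,0,0],[0,0,0],[0,0,0],[0,0,0],[0,0,0]],"hand":[0,0,0,0,0]}' && python3 -m handwheel '{"delta_pos":[[-0.0002,0.001,0],[-0.0002,0.001,0],[-0.0002,0.001,0]],"rot":[[0,0,0],[0,0,0],[0,0,0]],"hand":[0,0,0]}'
```

```text
clock: 10.85
position: [0.5745, 0.0827, 0.0224]
ee_rot: [0.631, 0.775, 0.0, 0.0]
ft_force: [0.6, 0.4, -0.8]
grip_width: 0.17
clock: 11.15
position: [0.5744, 0.0831, 0.0224]
ee_rot: [0.632, 0.775, -0.0, 0.0]
ft_force: [1.6, -3.4, -1.7]
grip_width: 0.174
```

```bash
python3 -m handwheel '{"delta_pos":[[-0.0001,0.0005,0],[-0.0001,0.0005,0],[-0.0001,0.0005,0]],"rot":[[0,0,0],[0,0,0],[0,0,0]],"hand":[0,0,0]}'
python3 - <<'E'
from snap import *
for n in range(3):
    o=manip.get_obs(); print(np.round(o["position"],4),np.round(o["ft_force"],2),np.round(o["torque"],3)); camera("wrist")
E
```

```text
clock: 11.45
position: [0.5744, 0.0833, 0.0224]
ee_rot: [0.632, 0.775, -0.0, 0.0]
ft_force: [2.1, -4.8, -0.4]
grip_width: 0.169
[0.5744 0.0833 0.0224] [ 2.08 -4.79 -0.4 ] [-1.108 -0.443 -0.022]
[0.5744 0.0832 0.0224] [ 1.43 -4.78 -0.28] [-1.101 -0.49  -0.086]
[0.5744 0.0832 0.0224] [ 1.7  -4.03 -0.01] [-1.053 -0.434 -0.065]
```

```bash
python3 -m handwheel '{"delta_pos":[[0,0,-0.0004],[0,0,-0.0006],[0,0,-0.0006]],"rot":[[0,0,0],[0,0,0],[0,0,0]],"hand":[0,0,0]}' && python3 snap.py w9
```

```text
clock: 11.9
position: [0.5744, 0.0832, 0.0221]
ee_rot: [0.632, 0.775, -0.0, 0.001]
ft_force: [0.2, -5.5, 3.7]
grip_width: 0.172
w9 11.9 [0.5744 0.0832 0.0221] [ 6.317e-01  7.752e-01 -2.000e-04  6.000e-04] [ 0.22 -5.48  3.72] 0.1724445751497014
```

```bash
python3 -m handwheel '{"delta_pos":[[0,0,0],[0,0,0],[0,0,0],[0,0,0],[0,0,0]],"rot":[[0,0,0],[0,0,0],[0,0,0],[0,0,0],[0,0,0]],"hand":[0.5,0.5,0.5,0.5,0.5]}' && python3 snap.py w10
python3 - <<'E'
from snap import *
f=lambda a:np.round(a,4)
for n in ["w9","w10"]:
    c,p,d=load(n); crop(p,150,60,370,340,2,f"pics/{n}c.png")
    z=np.load(n+".npz"); pos=z["pos"]; Rt=R.from_quat(z["q"]).as_matrix()
    hsv=cv2.cvtColor(p,cv2.COLOR_RGB2HSV); m=((hsv[...,0]>6)&(hsv[...,0]<17)&(hsv[...,1]>190))
    for v in [120,160,200]:
        us=np.where(m[v,200:320])[0]+200; a=(us.min()+us.max())/2; zz=.018+.014; print(n,v,us.min(),us.max(),f(atz(c,a,v,zz)),f(Rt.T@(atz(c,a,v,zz)-pos)))
E
```

```text
clock: 12.45
position: [0.574, 0.0844, 0.0217]
ee_rot: [0.631, 0.776, 0.0, -0.0]
ft_force: [0.1, 0.8, -0.7]
grip_width: 0.5
w10 12.45 [0.574  0.0844 0.0217] [ 6.313e-01  7.755e-01  1.000e-04 -1.000e-04] [ 0.1   0.78 -0.67] 0.5003088642021958
w9 120 234 271 [0.5622 0.1415 0.032 ] [ 0.0595 -0.0002 -0.01  ]
w9 160 234 271 [0.5654 0.1257 0.032 ] [ 0.0434 -0.0002 -0.0099]
w9 200 235 269 [0.5687 0.1089 0.032 ] [ 0.0263 -0.0004 -0.0099]
w10 120 235 272 [0.5621 0.1427 0.032 ] [ 0.0596  0.0002 -0.0103]
w10 160 235 271 [0.5651 0.127  0.032 ] [ 0.0435 -0.     -0.0103]
w10 200 236 270 [0.5686 0.1102 0.032 ] [ 0.0264  0.     -0.0103]
```

View pics/w9c.png

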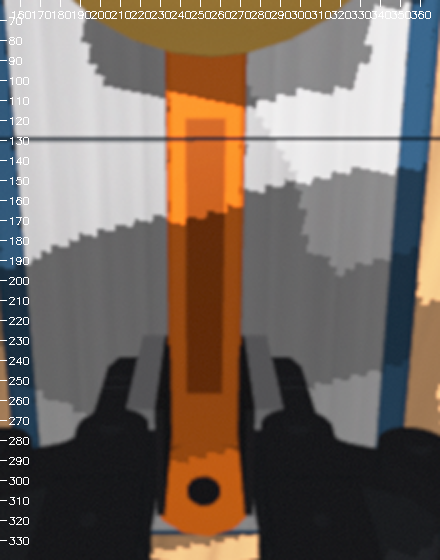

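View pics/w10c.png

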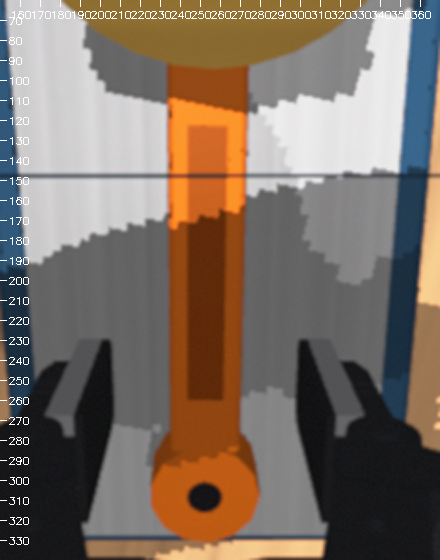

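Run:
```python
from snap import *
f=lambda a:np.round(a,4)
c,p,d=load("w10")
e=atz(c,252.3,308.5,.032)[:2]; a=atz(c,253.5,120,.032)[:2]; v=(a-e)/np.linalg.norm(a-e)
print("end",f(e),"yaw",np.degrees(np.arctan2(v[1],v[0]))-90,"boss",f(e+.115*v), "nest est .5560 .1720")
t=np.radians(11.6); ex=np.array([np.cos(t),np.sin(t)]);ey=np.array([-ex[1],ex[0]]); D=e+.115*v-np.array([.5560,.1720]); print("err ex,ey",D@ex*1e3,D@ey*1e3)
# front edge in this view
vv,uu=np.mgrid[0:384,0:512]
crop(p,180,290,330,350,5,"pics/w10d.png")
```

```text
end [0.5792 0.0582] yaw 11.436883092971001 boss [0.5564 0.1709] nest est .5560 .1720
err ex,ey 0.12980868256007547 -1.1836858564307715
```

View pics/w10d.png

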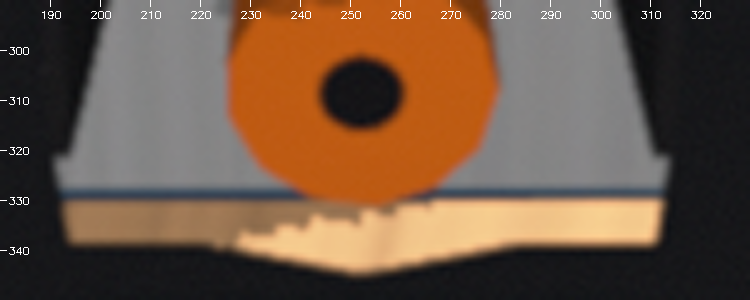

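Run:
```python
from snap import *
c,p,d=load("w10")
t=np.radians(11.6); ex=np.array([np.cos(t),np.sin(t)]);ey=np.array([-ex[1],ex[0]])
for v in (329,329.5,330): print(v,[(ey@atz(c,u,v,.018)[:2]).round(4) for u in (205,220,290,305)])
e=atz(c,252.3,308.5,.032)[:2]; print("hole ey",ey@e,"hole-140 front expected +25mm")
print("nest ey",ey@np.array([.5560,.1720]))
```

```text
329 [np.float64(-0.0823), np.float64(-0.0822), np.float64(-0.0822), np.float64(-0.0822)]
329.5 [np.float64(-0.0826), np.float64(-0.0826), np.float64(-0.0825), np.float64(-0.0825)]
330 [np.float64(-0.0829), np.float64(-0.0829), np.float64(-0.0828), np.float64(-0.0828)]
hole ey -0.05949560104566697 hole-140 front expected +25mm
nest ey 0.05668761877393079
```

```bash
python3 -m handwheel '{"delta_pos":[[0,0,0.01],[0,0,0.03],[0,0,0.045],[0.002,-0.01,0.045],[0.006,-0.03,0.045],[0.01,-0.05,0.045],[0.0125,-0.06,0.045],[0.0125,-0.06,0.045],[0.0125,-0.06,0.045]],"rot":[[0,0,0],[0,0,0],[0,0,0],[0,0,0],[0,0,0],[0,0,0],[0,0,0],[0,0,0],[0,0,0]],"hand":[0.5,0.5,0.5,0.5,0.3,0.1,0,0,0]}' && python3 snap.py w11
```

```text
clock: 13.4
position: [0.5864, 0.0248, 0.0665]
ee_rot: [0.631, 0.776, 0.0, -0.0]
ft_force: [0.1, 0.4, 0.2]
grip_width: -0.002
w11 13.4 [0.5864 0.0248 0.0665] [ 6.313e-01  7.755e-01  2.000e-04 -3.000e-04] [0.13 0.36 0.17] -0.00213448373109513
```

View pics/w11.png

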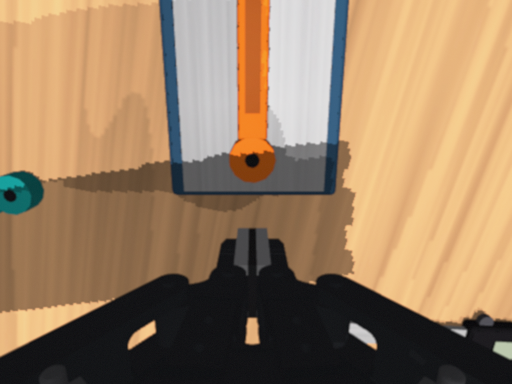

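Run:
```python
from snap import *
c,p,d=load("w11"); crop(p,160,90,350,205,4,"pics/w11c.png")
t=np.radians(11.6); ex=np.array([np.cos(t),np.sin(t)]);ey=np.array([-ex[1],ex[0]])
for v in (192,193,194): print(v,[(ey@atz(c,u,v,.018)[:2]).round(4) for u in (190,220,290,320)])
for h in [(252,159.5),(252,160.5)]:
    e=atz(c,*h,.032)[:2]; print("hole",h,e.round(4),"ex",(ex@e).round(4),"ey",(ey@e).round(4))
```

```text
192 [np.float64(-0.0816), np.float64(-0.0815), np.float64(-0.0815), np.float64(-0.0814)]
193 [np.float64(-0.0822), np.float64(-0.0822), np.float64(-0.0821), np.float64(-0.0821)]
194 [np.float64(-0.0829), np.float64(-0.0828), np.float64(-0.0827), np.float64(-0.0827)]
hole (252, 159.5) [0.5789 0.0588] ex 0.5789 ey -0.0588
hole (252, 160.5) [0.579  0.0583] ex 0.5789 ey -0.0593
```

View pics/w11c.png

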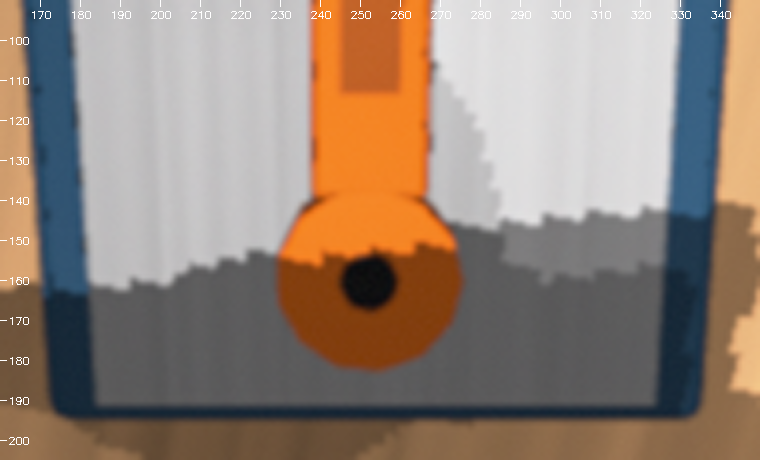

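```bash
python3 -m handwheel '{"delta_pos":[[0,0,-0.01],[0,0,-0.027],[0,0,-0.038],[0,0,-0.042],[0,0,-0.042],[0,0,-0.042],[-0.0008,0.004,-0.042],[-0.0014,0.007,-0.042],[-0.0014,0.007,-0.042]],"rot":[[0,0,0],[0,0,0],[0,0,0],[0,0,0],[0,0,0],[0,0,0],[0,0,0],[0,0,0],[0,0,0]],"hand":[0,0,0,0,0,0,0,0,0]}' && python3 snap.py w12
```

```text
clock: 14.35
position: [0.5853, 0.032, 0.0252]
ee_rot: [0.631, 0.776, 0.0, 0.0]
ft_force: [0.3, 0.8, 0.5]
grip_width: -0.002
w12 14.35 [0.5853 0.032  0.0252] [6.310e-01 7.758e-01 4.000e-04 2.000e-04] [0.34 0.83 0.49] -0.0023525898915374333
```

View pics/w12.png

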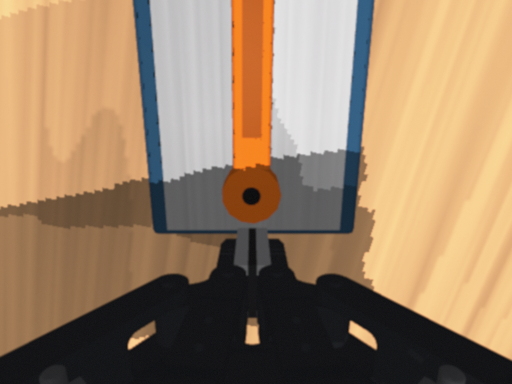

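```bash
python3 -m handwheel '{"delta_pos":[[-0.0002,0.001,0],[-0.0004,0.002,0],[-0.0004,0.002,0]],"rot":[[0,0,0],[0,0,0],[0,0,0]],"hand":[0,0,0]}' && python3 -m handwheel '{"delta_pos":[[-0.0002,0.001,0],[-0.0002,0.001,0],[-0.0002,0.001,0]],"rot":[[0,0,0],[0,0,0],[0,0,0]],"hand":[0,0,0]}'
```

```text
clock: 14.7
position: [0.5848, 0.0333, 0.0248]
ee_rot: [0.631, 0.776, 0.0, 0.0]
ft_force: [0.3, -0.2, -1.1]
grip_width: 0.001
clock: 15.0
position: [0.5846, 0.0341, 0.0247]
ee_rot: [0.631, 0.775, 0.0, 0.0]
ft_force: [0.1, 1.0, -0.1]
grip_width: 0.002
```

```bash
python3 -m handwheel '{"delta_pos":[[-0.0002,0.001,0],[-0.0002,0.001,0],[-0.0002,0.001,0]],"rot":[[0,0,0],[0,0,0],[0,0,0]],"hand":[0,0,0]}'
```

```text
clock: 15.3
position: [0.5844, 0.035, 0.0247]
ee_rot: [0.631, 0.775, 0.0, 0.0]
ft_force: [0.5, -0.4, -0.1]
grip_width: -0.001
```

```bash
python3 -m handwheel '{"delta_pos":[[-0.0002,0.001,0],[-0.0002,0.001,0],[-0.0002,0.001,0]],"rot":[[0,0,0],[0,0,0],[0,0,0]],"hand":[0,0,0]}' && python3 snap.py w13
python3 - <<'E'
from snap import *
c,p,d=load("w13"); crop(p,200,160,305,260,6,"pics/w13c.png")
E
```

```text
clock: 15.6
position: [0.5844, 0.0353, 0.0248]
ee_rot: [0.632, 0.775, -0.0, 0.0]
ft_force: [0.1, -4.3, -0.2]
grip_width: -0.001
w13 15.6 [0.5844 0.0353 0.0248] [ 6.316e-01  7.753e-01 -2.000e-04  4.000e-04] [ 0.06 -4.27 -0.2 ] -0.001007946281914491
```

View pics/w13c.png

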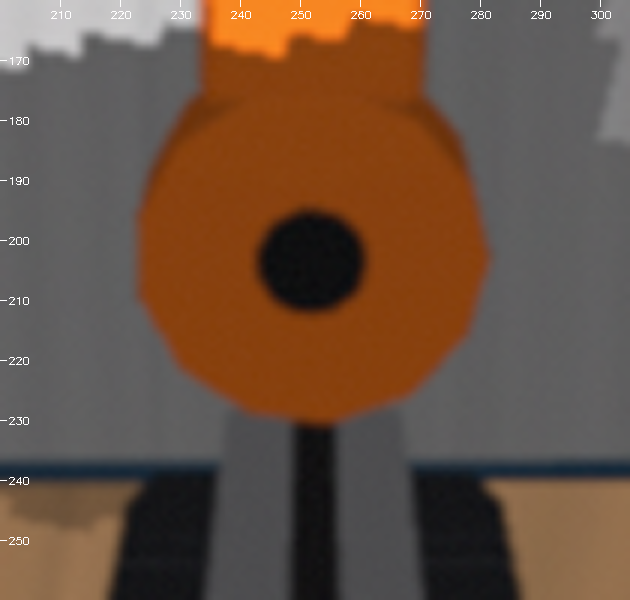

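```bash
python3 -m handwheel '{"delta_pos":[[0.0005,-0.003,0],[0.001,-0.006,0],[0.001,-0.006,0.01],[0.001,-0.006,0.035],[0.001,-0.006,0.07],[0.001,-0.006,0.11],[0.001,-0.006,0.15],[0.001,-0.006,0.185],[0.001,-0.006,0.212],[0.001,-0.006,0.228],[0.001,-0.006,0.235],[0.001,-0.006,0.235]],"rot":[[0,0,0],[0,0,0],[0,0,0],[0,0,0],[0,0,0],[0,0,0],[0,0,0],[0,0,0],[0,0,0],[0,0,0],[0,0,0],[0,0,0]],"hand":[0,0,0,0,0,0,0,0,0,0,0,0]}' && python3 -m handwheel '{"delta_pos":[[0,0,0],[0,0,0]],"rot":[[0,0,0],[0,0,0]],"hand":[0,0]}' && python3 snap.py w14
```

```text
clock: 16.85
position: [0.5854, 0.0306, 0.2607]
ee_rot: [0.631, 0.776, 0.001, 0.001]
ft_force: [-0.5, -0.6, -0.7]
grip_width: -0.001
clock: 17.05
position: [0.5847, 0.0301, 0.2586]
ee_rot: [0.631, 0.776, -0.001, -0.001]
ft_force: [0.3, -0.8, 0.3]
grip_width: -0.002
w14 17.05 [0.5847 0.0301 0.2586] [ 6.313e-01  7.755e-01 -5.000e-04 -7.000e-04] [ 0.28 -0.75  0.28] -0.0024231001838953344
```

View pics/w14.png

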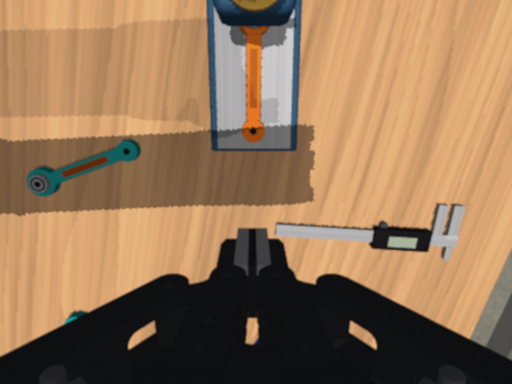

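Run:
```python
from snap import *
t=np.radians(11.6); ex=np.array([np.cos(t),np.sin(t)]);ey=np.array([-ex[1],ex[0]])
for n,h,vf in [("w13",(252,203.3),239.5),("w14",(253,131),150.5)]:
    c,p,d=load(n)
    e=atz(c,*h,.032)[:2]; g=ey@atz(c,h[0]-20,vf,.018)[:2]; print(n,"hole ex",(ex@e).round(4),"ey",(ey@e).round(4),"edge",g.round(4),"press-y hole by knob",(ey@e-.0567).round(4),"by edge",(ey@e-g-.14).round(4))
c,p,d=load("w14"); crop(p,200,0,310,160,4,"pics/w14c.png")
```

```text
w13 hole ex 0.5791 ey -0.059 edge -0.0826 press-y hole by knob -0.1157 by edge -0.1164
w14 hole ex 0.5792 ey -0.0592 edge -0.0834 press-y hole by knob -0.1159 by edge -0.1158
```

View pics/w14c.png

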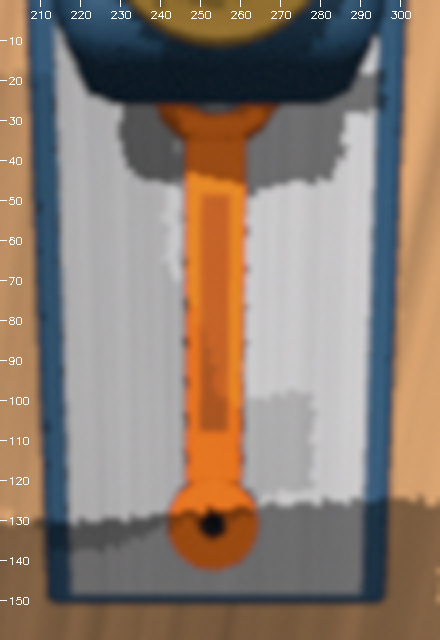

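```bash
python3 -m handwheel '{"delta_pos":[[-0.001,0.006,0],[-0.004,0.02,0],[-0.009,0.043,0],[-0.014,0.07,0],[-0.02,0.097,0],[-0.024,0.12,0],[-0.027,0.135,0],[-0.029,0.142,0],[-0.029,0.142,-0.012],[-0.029,0.142,-0.028],[-0.029,0.142,-0.036],[-0.029,0.142,-0.036]],"rot":[[0,0,0],[0,0,0],[0,0,0],[0,0,0],[0,0,0],[0,0,0],[0,0,0],[0,0,0],[0,0,0],[0,0,0],[0,0,0],[0,0,0]],"hand":[0,0,0,0,0,0,0,0,0,0,0,0]}' && python3 -m handwheel '{"delta_pos":[[0,0,0],[0,0,0]],"rot":[[0,0,0],[0,0,0]],"hand":[0,0]}' && python3 snap.py w15
python3 - <<'E'
from snap import *
p,d=camera("scene"); crop(p,240,120,360,240,5,"pics/scene3c.png")
E
```

```text
clock: 18.3
position: [0.5558, 0.1707, 0.222]
ee_rot: [0.632, 0.775, -0.001, -0.001]
ft_force: [-0.4, -0.3, 0.6]
grip_width: -0.001
clock: 18.5
position: [0.5566, 0.172, 0.2244]
ee_rot: [0.632, 0.775, 0.0, 0.0]
ft_force: [0.4, 0.3, 0.2]
grip_width: 0.004
w15 18.5 [0.5566 0.172  0.2244] [6.316e-01 7.753e-01 4.000e-04 3.000e-04] [0.36 0.31 0.2 ] 0.004233568297467206
```

View pics/w15.png

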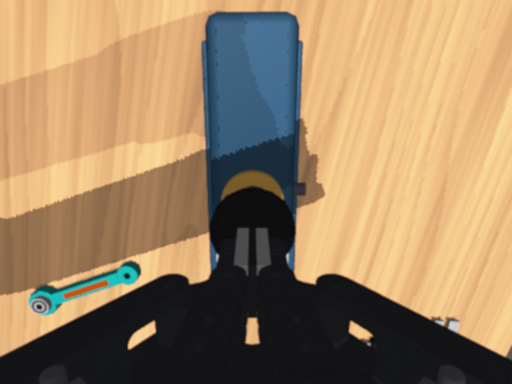

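View pics/scene3c.png

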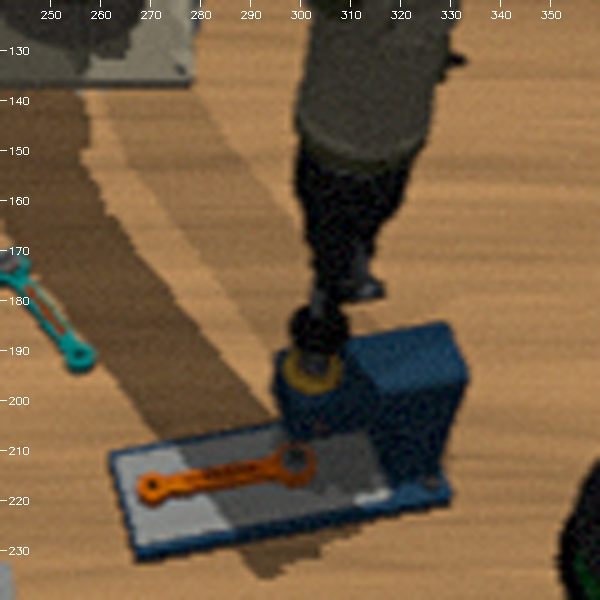

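```bash
python3 -m handwheel '{"delta_pos":[[-0.0005,0,-0.005],[-0.0005,0,-0.01],[-0.0005,0,-0.013],[-0.0005,0,-0.015],[-0.0005,0,-0.017],[-0.0005,0,-0.019],[-0.0005,0,-0.021],[-0.0005,0,-0.023],[-0.0005,0,-0.023]],"rot":[[0,0,0],[0,0,0],[0,0,0],[0,0,0],[0,0,0],[0,0,0],[0,0,0],[0,0,0],[0,0,0]],"hand":[0,0,0,0,0,0,0,0,0]}'
```

```text
clock: 19.5
position: [0.5556, 0.1721, 0.2005]
ee_rot: [0.631, 0.775, -0.0, -0.0]
ft_force: [-2.4, -1.5, 2.7]
grip_width: -0.0
```

```bash
python3 -m handwheel '{"delta_pos":[[0,0,-0.002],[0,0,-0.004],[0,0,-0.006],[0,0,-0.008],[0,0,-0.008]],"rot":[[0,0,0],[0,0,0],[0,0,0],[0,0,0],[0,0,0]],"hand":[0,0,0,0,0]}'
```

```text
clock: 20.0
position: [0.5558, 0.1722, 0.1925]
ee_rot: [0.631, 0.775, 0.0, 0.0]
ft_force: [-0.4, -0.6, 2.9]
grip_width: -0.005
```

```bash
python3 -m handwheel '{"delta_pos":[[0,0,-0.001],[0,0,-0.002],[0,0,-0.002]],"rot":[[0,0,0],[0,0,0],[0,0,0]],"hand":[0,0,0]}'
```

```text
clock: 20.3
position: [0.5558, 0.1722, 0.1907]
ee_rot: [0.631, 0.775, 0.0, 0.0]
ft_force: [0.3, -0.0, 4.0]
grip_width: 0.0
```

```bash
python3 -m handwheel '{"delta_pos":[[0,0,-0.001],[0,0,-0.002],[0,0,-0.002]],"rot":[[0,0,0],[0,0,0],[0,0,0]],"hand":[0,0,0]}'
```

```text
clock: 20.6
position: [0.5558, 0.1722, 0.1887]
ee_rot: [0.631, 0.775, 0.0, 0.0]
ft_force: [-0.3, 0.5, 4.0]
grip_width: -0.001
```

```bash
python3 -m handwheel '{"delta_pos":[[0,0,-0.001],[0,0,-0.002],[0,0,-0.002]],"rot":[[0,0,0],[0,0,0],[0,0,0]],"hand":[0,0,0]}'
```

```text
clock: 20.9
position: [0.5558, 0.1722, 0.1867]
ee_rot: [0.631, 0.775, 0.0, 0.0]
ft_force: [0.2, -0.0, 3.4]
grip_width: -0.0
```

```bash
python3 -m handwheel '{"delta_pos":[[0,0,-0.001],[0,0,-0.002],[0,0,-0.002]],"rot":[[0,0,0],[0,0,0],[0,0,0]],"hand":[0,0,0]}'
```

```text
clock: 21.2
position: [0.5558, 0.1722, 0.1847]
ee_rot: [0.631, 0.775, 0.0, 0.0]
ft_force: [-0.1, 0.2, 4.6]
grip_width: 0.002
```

```bash
python3 -m handwheel '{"delta_pos":[[0,0,-0.001],[0,0,-0.002],[0,0,-0.002]],"rot":[[0,0,0],[0,0,0],[0,0,0]],"hand":[0,0,0]}'
```

```text
clock: 21.5
position: [0.5558, 0.1722, 0.1827]
ee_rot: [0.631, 0.775, 0.0, 0.0]
ft_force: [-0.1, -0.3, 3.4]
grip_width: -0.001
```

Travel is 27 mm with only the spring load so far. I'll go on in small steps.

```bash
python3 -m handwheel '{"delta_pos":[[0,0,-0.001],[0,0,-0.0015],[0,0,-0.0015]],"rot":[[0,0,0],[0,0,0],[0,0,0]],"hand":[0,0,0]}'
```

```text
clock: 21.8
position: [0.5558, 0.1722, 0.1812]
ee_rot: [0.631, 0.775, 0.0, 0.0]
ft_force: [0.5, 0.4, 3.6]
grip_width: -0.001
```

```bash
python3 -m handwheel '{"delta_pos":[[0,0,-0.001],[0,0,-0.0015],[0,0,-0.0015]],"rot":[[0,0,0],[0,0,0],[0,0,0]],"hand":[0,0,0]}'
```

```text
clock: 22.1
position: [0.5557, 0.1722, 0.1797]
ee_rot: [0.631, 0.775, 0.0, 0.0]
ft_force: [0.6, 0.3, 4.5]
grip_width: 0.001
```

```bash
python3 -m handwheel '{"delta_pos":[[0,0,-0.001],[0,0,-0.0015],[0,0,-0.0015]],"rot":[[0,0,0],[0,0,0],[0,0,0]],"hand":[0,0,0]}'
```

```text
clock: 22.4
position: [0.5558, 0.1721, 0.179]
ee_rot: [0.631, 0.775, 0.0, 0.0]
ft_force: [-1.4, -0.4, 10.1]
grip_width: -0.0
```

```bash
python3 -m handwheel '{"delta_pos":[[0,0,-0.001],[0,0,-0.0015],[0,0,-0.0015]],"rot":[[0,0,0],[0,0,0],[0,0,0]],"hand":[0,0,0]}'
```

```text
clock: 22.7
position: [0.5558, 0.1722, 0.1775]
ee_rot: [0.631, 0.775, 0.0, 0.0]
ft_force: [-1.9, 1.3, 10.2]
grip_width: -0.0
```

```bash
python3 -m handwheel '{"delta_pos":[[0,0,-0.0005],[0,0,-0.001],[0,0,-0.001]],"rot":[[0,0,0],[0,0,0],[0,0,0]],"hand":[0,0,0]}'
```

```text
clock: 23.0
position: [0.5558, 0.1722, 0.1766]
ee_rot: [0.631, 0.775, 0.0, 0.0]
ft_force: [-1.6, -0.9, 11.1]
grip_width: -0.002
```

```bash
python3 -m handwheel '{"delta_pos":[[0,0,-0.0005],[0,0,-0.001],[0,0,-0.001]],"rot":[[0,0,0],[0,0,0],[0,0,0]],"hand":[0,0,0]}'
```

```text
clock: 23.3
position: [0.5558, 0.1722, 0.1756]
ee_rot: [0.631, 0.775, 0.0, 0.0]
ft_force: [-1.4, -0.5, 11.1]
grip_width: -0.0
```

```bash
python3 -m handwheel '{"delta_pos":[[0,0,-0.0005],[0,0,-0.0008],[0,0,-0.0008]],"rot":[[0,0,0],[0,0,0],[0,0,0]],"hand":[0,0,0]}'
```

```text
clock: 23.6
position: [0.5558, 0.1722, 0.1748]
ee_rot: [0.631, 0.775, 0.0, 0.0]
ft_force: [-0.7, -0.1, 11.6]
grip_width: -0.003
```

```bash
python3 -m handwheel '{"delta_pos":[[0,0,-0.0005],[0,0,-0.0008],[0,0,-0.0008]],"rot":[[0,0,0],[0,0,0],[0,0,0]],"hand":[0,0,0]}'
```

```text
clock: 23.9
position: [0.5558, 0.1722, 0.174]
ee_rot: [0.631, 0.775, 0.0, 0.0]
ft_force: [-1.6, -0.5, 11.8]
grip_width: 0.0
```

```bash
python3 -m handwheel '{"delta_pos":[[0,0,-0.0003],[0,0,-0.0005],[0,0,-0.0005]],"rot":[[0,0,0],[0,0,0],[0,0,0]],"hand":[0,0,0]}'
```

```text
clock: 24.2
position: [0.5558, 0.1722, 0.1735]
ee_rot: [0.631, 0.775, 0.0, 0.0]
ft_force: [-2.2, -1.2, 10.6]
grip_width: -0.001
```

```bash
python3 -m handwheel '{"delta_pos":[[0,0,-0.0003],[0,0,-0.0004],[0,0,-0.0004]],"rot":[[0,0,0],[0,0,0],[0,0,0]],"hand":[0,0,0]}'
```

```text
clock: 24.5
position: [0.5558, 0.1722, 0.1734]
ee_rot: [0.631, 0.775, 0.0, 0.0]
ft_force: [-2.5, -1.2, 13.6]
grip_width: 0.001
```

```bash
python3 -m handwheel '{"delta_pos":[[0,0,-0.0003],[0,0,-0.0004],[0,0,-0.0004]],"rot":[[0,0,0],[0,0,0],[0,0,0]],"hand":[0,0,0]}'
```

```text
clock: 24.8
position: [0.5558, 0.1722, 0.1732]
ee_rot: [0.631, 0.775, 0.0, 0.0]
ft_force: [-3.7, -0.9, 15.0]
grip_width: 0.001
```

```bash
python3 -m handwheel '{"delta_pos":[[0,0,-0.0003],[0,0,-0.0004],[0,0,-0.0004],[0,0,-0.0004]],"rot":[[0,0,0],[0,0,0],[0,0,0],[0,0,0]],"hand":[0,0,0,0]}'
python3 - <<'E'
from snap import *
for n in range(3):
    o=manip.get_obs(); print(np.round(o["position"],4),np.round(o["ft_force"],2)); camera("wrist")
E
```

```text
clock: 25.2
position: [0.5558, 0.1722, 0.1731]
ee_rot: [0.631, 0.775, 0.0, 0.001]
ft_force: [-4.6, -2.4, 18.3]
grip_width: 0.005
[0.5558 0.1722 0.1731] [-4.58 -2.4  18.27]
[0.5558 0.1722 0.1731] [-4.06 -2.23 17.97]
[0.5559 0.1722 0.1731] [-4.61 -1.59 18.01]
```

```bash
python3 -m handwheel '{"delta_pos":[[0,0,0],[0,0,0],[0,0,0.001],[0,0,0.004],[0,0,0.01],[0,0,0.017],[0,0,0.024],[0,0,0.031],[0,0,0.038],[0,0,0.045],[0,0,0.055],[0,0,0.065]],"rot":[[0,0,0],[0,0,0],[0,0,0],[0,0,0],[0,0,0],[0,0,0],[0,0,0],[0,0,0],[0,0,0],[0,0,0],[0,0,0],[0,0,0]],"hand":[0,0,0,0,0,0,0,0,0,0,0,0]}'
```

```text
clock: 26.55
position: [0.5554, 0.172, 0.2369]
ee_rot: [0.631, 0.775, -0.0, -0.0]
ft_force: [0.7, -0.1, -0.1]
grip_width: -0.003
```

Now I'll back off to see the knob, the link and the bearing.

```bash
python3 -m handwheel '{"delta_pos":[[0.001,-0.004,0.01],[0.003,-0.015,0.03],[0.007,-0.035,0.05],[0.012,-0.06,0.06],[0.018,-0.09,0.06],[0.024,-0.12,0.05],[0.03,-0.145,0.04],[0.034,-0.165,0.03],[0.036,-0.178,0.02],[0.037,-0.182,0.015],[0.037,-0.182,0.015],[0.037,-0.182,0.015]],"rot":[[0,0,0],[0,0,0],[0,0,0],[0,0,0],[0,0,0],[0,0,0],[0,0,0],[0,0,0],[0,0,0],[0,0,0],[0,0,0],[0,0,0]],"hand":[0,0,0,0,0,0,0,0,0,0,0,0]}' && python3 snap.py w16
python3 - <<'E'
from snap import *
for n in ["scene","top"]:
    p,d=camera(n); np.savez(n+"4.npz",p=p,d=d)
    cv2.imwrite(f"pics/{n}4.png",cv2.cvtColor(p,cv2.COLOR_RGB2BGR))
p=np.load("scene4.npz")["p"]; crop(p,250,160,350,240,6,"pics/scene4c.png")
E
```

```text
clock: 27.75
position: [0.5927, -0.0084, 0.2519]
ee_rot: [0.631, 0.776, 0.0, -0.0]
ft_force: [0.6, 0.0, -0.1]
grip_width: 0.001
w16 27.75 [ 0.5927 -0.0084  0.2519] [ 6.307e-01  7.760e-01  4.000e-04 -0.000e+00] [ 0.65  0.02 -0.11] 0.0013168066771387212
```

View pics/w16.png

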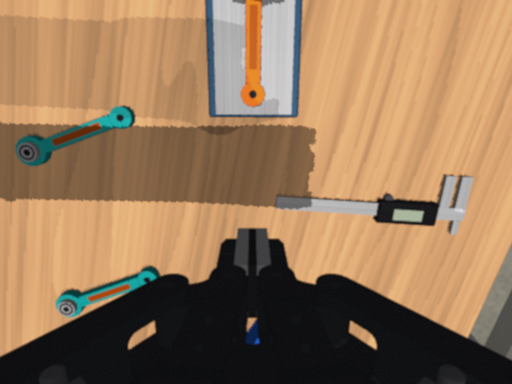

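View pics/scene4c.png

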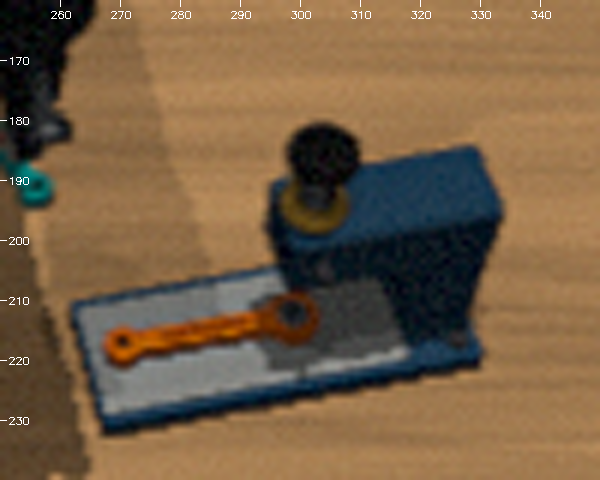

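View pics/top4.png

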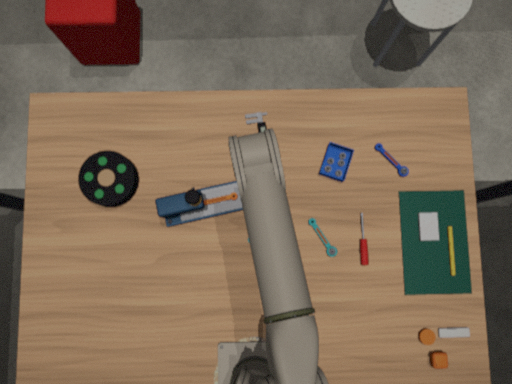

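Run:
```python
from snap import *
f=lambda a:np.round(a,4)
S=get_calibration("scene")
z=np.load("scene4.npz"); d=z["d"]; p=z["p"]
for v in range(207,219,1):
    print(v,[round(float(atd(S,u,v,d[v,u])[2])*1e3,1) for u in range(290,306)])
print("knob z",[round(float(atd(S,u,v,d[v,u])[2])*1e3,1) for u in (300,304,308) for v in (182,184,186)], f(atd(S,304,184,d[184,304])))
crop(p,285,200,312,224,24,"pics/scene4d.png")
# wrist view: link hole
t=np.radians(11.6); ex=np.array([np.cos(t),np.sin(t)]);ey=np.array([-ex[1],ex[0]])
c,p,dd=load("w16"); e=atz(c,253,94,.032)[:2]; print("hole ex ey",(ex@e).round(4),(ey@e-.0567).round(4))
# bystanders
a=np.load("top0.npz")["p"].astype(int); b=np.load("top4.npz")["p"].astype(int)
```

```text
207 [15.5, 17.0, 16.5, 14.0, 24.9, 17.0, 15.8, 110.8, 111.0, 109.4, 112.7, 111.4, 110.2, 1254.6, 124.8, 22.2]
208 [20.6, 19.3, 18.4, 13.7, 15.4, 22.9, 14.9, 21.6, 106.0, 100.8, 71.0, 34.9, 19.6, 21.9, 17.6, 22.4]
209 [18.7, 25.9, 20.1, 13.6, 23.1, 29.9, 30.3, 35.0, 35.8, 34.1, 30.5, 28.2, 22.9, 16.8, 21.5, 18.2]
210 [21.5, 19.7, 18.1, 19.8, 16.6, 37.5, 34.1, 32.3, 32.6, 34.5, 34.4, 35.0, 15.1, 26.3, 18.0, 18.6]
211 [21.3, 19.0, 21.6, 32.8, 32.7, 30.5, 30.4, 34.0, 31.4, 30.7, 33.8, 38.0, 34.4, 22.8, 18.0, 19.8]
212 [26.6, 34.6, 33.2, 34.6, 32.4, 33.6, 31.4, 30.7, 32.2, 30.6, 33.8, 33.8, 35.9, 1254.6, 18.0, 19.0]
213 [32.6, 36.1, 31.4, 40.0, 31.8, 36.9, 25.3, 27.1, 31.2, 33.4, 29.5, 28.0, 32.0, 16.9, 19.7, 18.7]
214 [28.8, 33.4, 35.1, 30.3, 32.7, 31.2, 31.6, 35.9, 34.6, 27.5, 36.8, 34.4, 32.8, 31.5, 16.1, 19.9]
215 [35.2, 33.1, 30.7, 28.5, 25.4, 29.5, 29.5, 30.0, 32.1, 32.0, 32.8, 34.3, 27.4, 27.8, 17.0, 25.5]
216 [28.6, 26.6, 19.8, 1254.6, 17.7, 21.5, 23.7, 27.1, 24.9, 29.2, 25.8, 19.0, 23.7, 24.0, 20.6, 23.0]
217 [19.9, 19.2, 22.0, 18.7, 15.7, 15.8, 14.1, 24.1, 21.3, 21.4, 19.2, 21.5, 22.5, 22.8, 10.2, 20.5]
218 [16.2, 19.4, 19.1, 14.7, 16.3, 27.7, 24.6, 23.2, 13.0, 19.4, 20.1, 14.8, 16.1, 20.9, 21.0, 20.3]
knob z [212.3, 210.9, 209.6, 210.8, 208.2, 213.0, 8.4, 212.1, 210.3] [0.5541 0.1744 0.2082]
hole ex ey 0.5796 -0.1157
```

View pics/scene4d.png

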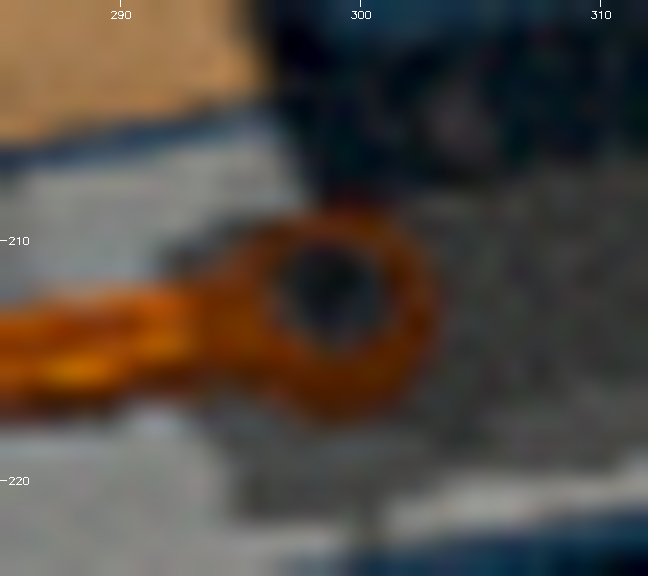

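Run:
```python
from snap import *
o=manip.get_obs(); print(o["clock"],np.round(o["position"],4),np.round(o["ft_force"],2),np.abs(o["joint_velocities"]).max())
print(manip.hand_in())
```

```text
27.9 [ 0.5928 -0.0087  0.2521] [-0.1   0.17 -0.54] 0.005176007900513612
the job is handed in; nothing more can be done
None
```

The link is in the press with its bearing pressed home and the plunger back up. I handed the job in at about 27.9 s; no verdict was given.

**What I did:**
- I gripped the orange link across its bar at 40 N, carried it in boss first, and laid it on the bed against the pins at about 5 N. Then I let go.
- The camera put it 1 to 2 mm short of home. I nudged its free end with shut fingers until it resisted firmly at about 4 N, which points to it being seated.
- I pushed the knob down in small steps. The first stop came at about 31 mm of travel, and the push rose from about 4 N to 10 N. The bearing then slid about 6 mm.
- At the second stop the push climbed steeply to 18 N at the hand, or roughly 13 N on the bearing after taking off the spring. I held it there for about 0.7 s and let the plunger rise.

**Last checks:**
- **Link:** the end hole measures 115.7 mm from the plunger's axis, against 115 mm expected, and lies less than 0.5 mm off sideways.
- **Bearing:** the scene camera's depth puts its top at about 32 mm above the bench, level with the boss. That depth is noisy by about ±3 mm, so the force steps are the stronger evidence that it is flush.
- **Knob:** it is back at about 210 mm.
- **Bystanders:** the bin, screwdriver and spool look unmoved in the top view. The caliper is partly hidden behind the arm there, but the part in sight is in place and the hand never went near it.
- **Robot:** it is clear of everything and nearly still.

**Disagreement between checks:** the bed's front edge first put the link 1.9 mm short, while the knob position put it 1.2 mm short. I took the difference to be the rounded edge of the base. After the nudge, the last view before pressing gave about 0.8 mm by the edge and 0.9 mm by the knob.

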